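# Pack out and square up a terrazzo tile in the vacuum fixture

## Task

Set up the terrazzo tile in the vacuum fixture for polishing: put the two steel stop pins fully home in the two bores behind the tile, and slide the orange packer down to the plate in the one side gap between tile and rail that is wide enough for it. Press the tile firmly back along the rails until its rear edge is flush against both pins, and finish while still holding it pressed there, ready for the vacuum to be switched on. Leave the brass pin in the rack and the jug, bottle and mould where they are.

Things in the scene. Friction and masses are not known exactly. Their poses are not given: they have to be found in the camera images.
- fixture: vacuum fixture fixed on the bench: grey box with flat black top plate, 250 x 250 mm, 55 mm high, turned up to 12 degrees. Origin: centre of its underside (the plate's top is at z = +0.055 in its frame); x points to its rear (away from the robot, towards the bores), y to its left. The tile lies on the plate between two rails that run along x; the plate in front of the tile (-x) is clear
- bore_left (a point): centre of the mouth, level with the plate's top, of the rear left bore, ringed with brass; 15.5 mm diameter, 24 mm deep, at x = +85, y = +38 mm in the fixture's frame; same axes as the fixture
- bore_right (a point): the same for the rear right bore, at x = +85, y = -38 mm in the fixture's frame
- rail_wide: aluminium rail fixed to the plate on one side of the tile (left or right, differs), 125 mm long (x), 44 mm wide (y), 14 mm high; origin at the centre of its underside, 74.5 mm to the side of the fixture's centre line; axes as the fixture. The gap between it and the tile is only 1 to 4 mm: too narrow for the packer
- rail_narrow: aluminium rail fixed on the other side of the tile, 125 mm long (x), 30 mm wide (y), 14 mm high; origin and axes likewise. The gap between it and the tile is 8 to 11 mm
- tile: loose cream terrazzo tile with coloured chips, 100 x 100 x 12 mm, 0.2 to 0.35 kg, flat on the plate between the rails, at first 12 to 30 mm forward of where the pins stop it and up to 1 degree askew; origin at the centre of its underside, x and y along its edges, about as the fixture's. Flush against both pins its centre is at x = +0.024, y about 0 in the fixture's frame
- rack: plywood rack fixed on the bench, 240 x 50 x 30 mm high, with three bores in a row along its x axis (at x = 0, +48 and +96 mm) and a slot (centre at x = -72 mm, lying along x); origin at the centre of its underside
- pin_a: steel stop pin in one of the rack's bores, 0.13 kg: shank 14 mm diameter, 20 mm long, chamfered foot; above it a body 22 mm in diameter, 38 mm tall, whose shoulder rests on the rack, and on the plate once the shank is home in its bore. Origin at the centre of the shank's foot, z up (home, it is 20 mm below the bore's mouth)
- pin_b: second steel stop pin, the same as pin_a; either pin goes into either bore
- pin_brass: brass locating pin in the third of the rack's bores (which bore differs): collar 25 mm, stem 12 mm in diameter, 26 mm tall above the rack; origin at its foot. Not for this job
- packer: orange plastic packer in the rack's slot, 0.04 kg: blade 60 mm long (x), 7 mm thick (y), 16 mm deep, lower edge chamfered; above it a grip tab 34 mm long (x), 11 mm thick (y), 34 mm tall (50 mm over all). Origin at the centre of the blade's lower edge, z up. In the rack the tab's shoulder rests on the rack's top
- jug: clear measuring jug, 96 mm in diameter, 120 mm high, on the bench; origin at the centre of its underside
- bottle: small amber bottle, 42 mm in diameter, 100 mm high, on the bench; origin at the centre of its underside
- mould: round green mould filled with plaster, 92 mm in diameter, 24 mm high, on the bench; origin at the centre of its underside

How it is judged (in metres and radians):
At the end, for the whole second after the job is handed in: Both steel pins upright in the bores, one each, within 2.5 mm of fully home; packer down to within 4 mm of the plate between tile and narrow rail; tile flat, square within 2 degrees, pressed by the fingers (over 3 N) against both pins (over 0.5 N each), at rest and still held so ((((horizontal distance between pin_a and bore_left below 0.003 m and z of pin_a in the frame of bore_left below -0.0175 m and angle between pin_a's own z axis and vertical below 0.08 rad) and (horizontal distance between pin_b and bore_right below 0.003 m and z of pin_b in the frame of bore_right below -0.0175 m and angle between pin_b's own z axis and vertical below 0.08 rad)) or ((horizontal distance between pin_a and bore_right below 0.003 m and z of pin_a in the frame of bore_right below -0.0175 m and angle between pin_a's own z axis and vertical below 0.08 rad) and (horizontal distance between pin_b and bore_left below 0.003 m and z of pin_b in the frame of bore_left below -0.0175 m and angle between pin_b's own z axis and vertical below 0.08 rad))) and (y of packer in the frame of rail_narrow between 0.0165 and 0.0265 m or y of packer in the frame of rail_narrow between -0.0265 and -0.0165 m) and x of packer in the frame of rail_narrow between -0.06 and 0.06 m and horizontal distance between packer and tile below 0.08 m and z of packer in the frame of fixture below 0.059 m and angle between packer's own z axis and vertical below 0.25 rad and z of tile in the frame of fixture below 0.058 m and angle between tile's own z axis and vertical below 0.03 rad and angle between the x axis of tile and the x axis of fixture, either way round below 0.035 rad and contact force between tile and pin_a above 0.5 N and contact force between tile and pin_b above 0.5 N and contact force between the fingers and tile above 3 N and linear speed of tile below 0.01 m/s); the arm keeps its last pose, push and grip.
It fails at once if the measuring jug is knocked over or shifted more than 30 mm (distance of jug from where it was at the start of the episode above 0.03 m or angle between jug's own z axis and vertical above 0.4 rad).
It fails at once if the amber bottle is knocked over or shifted more than 30 mm (distance of bottle from where it was at the start of the episode above 0.03 m or angle between bottle's own z axis and vertical above 0.4 rad).
It fails at once if the green mould is knocked over or shifted more than 30 mm (distance of mould from where it was at the start of the episode above 0.03 m or angle between mould's own z axis and vertical above 0.4 rad).
It fails at once if the brass pin is taken out of the rack (moved more than 12 mm) (distance of pin_brass from where it was at the start of the episode above 0.012 m).
It also fails if it takes over 70 s, if anything falls off the work surface, if the arm or the gripper's body presses on something with over 40 N, if the wrist force passes 120 N, or if a joint passes its speed limit or range.

## Robot

A 6-joint arm with a two-finger parallel gripper is mounted at the origin on the work surface. World frame = base frame: x ahead of the robot, y to its left, z up, the work surface at z = 0. Lengths are in mm, angles in rad, forces in N, time in s.
With the tool pointing down it reaches from about 350 to 975 mm from the base axis. Payload 7.1 kg.
Tool frame: the origin (TCP) lies midway between the tips of the shut fingers; the grasp point (between the pads) lies 19 mm behind it (ctrl.grip_depth is the distance from the TCP to the grasp point, in mm); z points along the fingers, y is the line along which they close (so a half turn about z gives the same grasp; the last joint's range is limited). The gripper opens to 88 mm and grips with 3 to 60 N. Pads are 20 mm wide; open, the fingers measure 115 mm over their backs; the gripper's body (75 mm by 178 mm) begins 61 mm behind the grasp point.
Start: joints at [1.124, 0.423, 1.63, -0, 1.089, -0.019], TCP at [259.261, 568.672, 190.075] pointing down, gripper open.
Joint ranges: [-3, 3], [-0.9, 2.11], [0.09, 2.58], [-1.31, 4.45], [0.11, 2.69], [-2.54, 2.54]. Speed limits (rad/s): [2.39, 2.39, 3.01, 3.14, 3.14, 3.14].

## Interface

Orientations are given as a rotation vector (axis times angle).
In Python, from workcell import ctrl, cams gives the robot as it stands.
- The arm moves only by the tool move_arm, never from a script. Its argument "steps" is a list of rows, each a list of 3 entries, a list of its own where there are three numbers: the shift along the tool's x, y, z in units of 25 mm (1.0 is 25 mm), then the turn about the tool's z in units of 5 degrees (1.0 is 5 degrees), then the closure, from 0 (fully open) to 1 (shut). A call has 1 to 20 rows; each row shifts and turns the commanded pose from where the row before left it, along the tool's axes as they then stand; what a row does not reach is not made up. A row lasts 1/12 s, in which the tool goes at most 41.7 mm and 7.16 degrees, less where a joint would pass 70% of its speed; a pose out of reach is approached as far as the arm can. A call is refused whole if a number of a shift passes 1 or a number of a turn 1, either way. A call with a gripper value outside its range is refused whole. The fingers move at their own pace and stop on an object; the grip force is fixed at half the most. Time passes only in rows, so rows that do not move let the fingers close. It gives the time, the measured TCP pose, the force, the opening and the grip force at its end, in the units of the state.
- ctrl.get_obs(): the state, without advancing time (a new reading comes with each control period).
- cams.get_image(name): name is "side" or "top"; returns a dict with "image" (384x512x3 uint8, red, green, blue), "camera_matrix" (3x3 intrinsics, pixels), "xyz" and "rotation" of the camera in the world. Camera axes: x right, y down, z forward; pixel columns grow to the right and rows downward; lengths in mm; the calibration is good to about 2 mm. A picture is of the moment at which its call begins. There is no depth.
- ctrl.close_job(): hands the job in; it is judged then, once.
Trained networks look in the newest picture that a camera, given by its name, has taken for a name from the list of things; names that differ only in an ending like _2 or _b are one class to them, and where a whole thing is asked for, a point or a joint stands for the part that bears it (a point fixed in the world has none). Each returns a list of dicts, best first, with "p" (0 to 1); they miss things now and then, are a little off and sometimes report something else, mostly with a low value. They report only what shows in the picture. A call takes as long as a camera call.
- cams.boxes_of(camera, thing): "rect" ([centre column, centre row, width, height] in pixels, round what is visible of it).
- cams.cut_out(camera, thing): "pixels" (384x512 bool, what is visible of it) and "rect" ([centre column, centre row, width, height] in pixels, round what is visible of it).
The state is a dict: "t": time; "qpos": joint angles; "qvel": joint speeds; "joint_torque": joint torques, N m; "ee_pos": TCP position; "orientation": TCP orientation; "ft_force": force on the tool from outside, world axes, zero at the start; "moment": the same for the moment, N m; "width": finger opening in mm; "grasp_force": force on a finger pad.
Only numpy, scipy, OpenCV 4.12 (cv2) and the standard library are available. Lean on these libraries where they do the work, as an engineer would, in place of code of your own. Each camera call takes 0.05 s, during which the arm holds its last target. There are 200 camera calls.

## Working session

There is one attempt and no reset: what is moved stays moved. The work goes in short steps, Python scripts to look and compute and a tool call to move; the robot and the scene stay as the last step left them, time stands still between calls to the robot, and variables do not carry over. Pictures are saved under pics/ and viewed, at most 10 in all, crops included, and the job is handed in when it is done.

Besides the shell and the picture viewer there is one more tool, called after "Emit:" in YAML: its name, and indented under it one key for each argument. move_arm: Moves the arm, as the interface text tells. Its arguments: {"type":"object","properties":{"steps":{"type":"array"}},"required":["steps"]}

```bash
ls; mkdir -p pics; python3 - <<'E'
from workcell import ctrl, cams
import cv2, numpy as np
o=ctrl.get_obs(); print({k:np.round(v,3).tolist() for k,v in o.items()})
ims=[]
for n in ("top","side"):
    d=cams.get_image(n); print(n,np.round(d["camera_matrix"],1).tolist(),np.round(d["xyz"],1).tolist(),np.round(d["rotation"],4).tolist())
    cv2.imwrite(f"pics/{n}0.png",d["image"][:,:,::-1])
    for t in ["fixture","tile","rail_wide","rail_narrow","rack","pin_a","pin_brass","packer","bore_left","jug","bottle","mould"]:
        print(n,t,[(np.round(b["rect"],1).tolist(),round(b["p"],2)) for b in cams.boxes_of(n,t)])
E
```

```text
pics
{'t': 0.0, 'qpos': [1.124, 0.424, 1.631, 0.0, 1.089, -0.019], 'qvel': [-0.0, -0.0, -0.0, 0.001, -0.0, 0.001], 'joint_torque': [-0.001, -54.463, -27.367, 0.064, 0.023, -0.0], 'ee_pos': [258.999, 568.118, 189.297], 'orientation': [-0.667, -3.07, 0.002], 'ft_force': [-0.701, 0.119, -0.141], 'moment': [-0.039, 0.031, 0.017], 'grasp_force': 0.0, 'width': 87.727}
top [[414.1, 0.0, 252.1], [0.0, 414.1, 201.4], [0.0, 0.0, 1.0]] [413.8, -80.1, 1157.2] [-2.14, 2.1936, -0.1191]
top fixture [([244.2, 197.6, 103.3, 102.1], 0.67)]
top tile [([241.1, 196.8, 39.1, 41.3], 0.98), ([241.9, 200.5, 110.8, 101.2], 0.25)]
top rail_wide [([268.7, 199.2, 27.6, 50.5], 0.88), ([377.4, 177.6, 49.6, 48.6], 0.49)]
top rail_narrow [([119.8, 200.8, 10.8, 12.3], 0.68), ([211.4, 205.9, 13.1, 50.1], 0.61), ([342.4, 231.5, 32.2, 30.0], 0.43)]
top rack [([123.6, 204.5, 35.6, 89.0], 0.75)]
top pin_a [([121.2, 199.4, 8.3, 8.0], 0.45)]
top pin_brass [([244.5, 197.1, 105.0, 103.9], 0.52)]
top packer [([124.5, 227.1, 8.7, 19.1], 0.42)]
top bore_left [([244.2, 200.7, 109.7, 106.3], 0.88), ([126.2, 228.4, 6.9, 16.1], 0.52
[... 258 characters left out ...]
, [0.0, 0.0, 1.0]] [54.3, 432.3, 585.7] [-0.9174, 2.3659, -1.22]
side fixture [([231.1, 222.5, 147.2, 103.2], 0.56)]
side tile [([231.4, 205.7, 57.8, 37.8], 0.66)]
side rail_wide [([258.9, 191.6, 48.7, 28.9], 0.83)]
side rail_narrow [([218.2, 224.3, 51.3, 32.6], 0.78)]
side rack [([230.9, 222.5, 146.5, 107.0], 0.24)]
side pin_a [([75.0, 268.1, 22.7, 20.9], 0.8), ([110.5, 289.3, 18.6, 22.4], 0.63)]
side pin_brass [([232.1, 223.6, 145.8, 105.1], 0.64), ([96.4, 281.1, 14.7, 14.4], 0.48)]
side packer [([141.4, 305.2, 25.1, 24.8], 0.89)]
side bore_left [([230.9, 222.8, 143.7, 105.2], 0.7)]
side jug [([309.7, 145.1, 34.4, 50.1], 0.97)]
side bottle [([357.2, 153.3, 16.4, 38.3], 0.79)]
side mould []
```

```bash
python3 - <<'E'
import cv2
a=cv2.imread("pics/top0.png")[130:280,90:290]; cv2.imwrite("pics/t0c.png",cv2.resize(a,None,fx=4,fy=4,interpolation=cv2.INTER_CUBIC))
a=cv2.imread("pics/side0.png")[130:330,50:316]; cv2.imwrite("pics/s0c.png",cv2.resize(a,None,fx=3,fy=3,interpolation=cv2.INTER_CUBIC))
E
```

```text
(no output)
```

View pics/t0c.png

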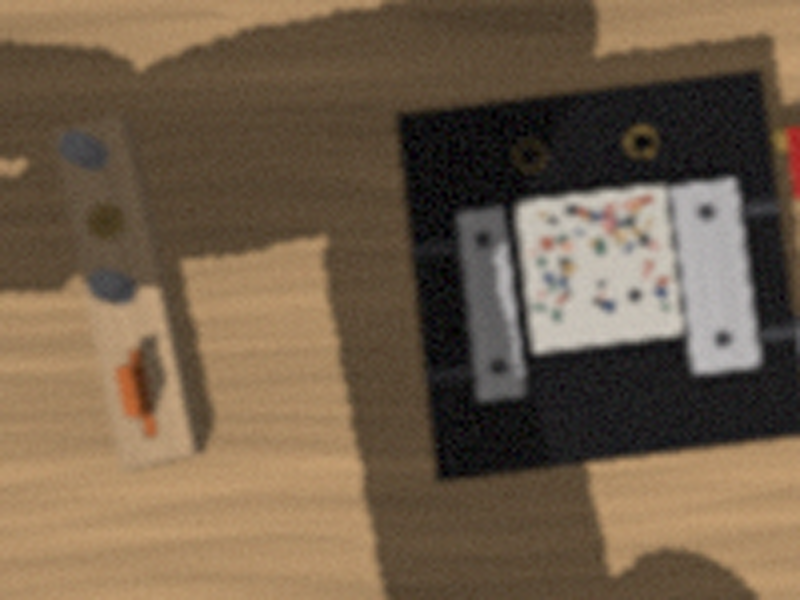

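View pics/s0c.png

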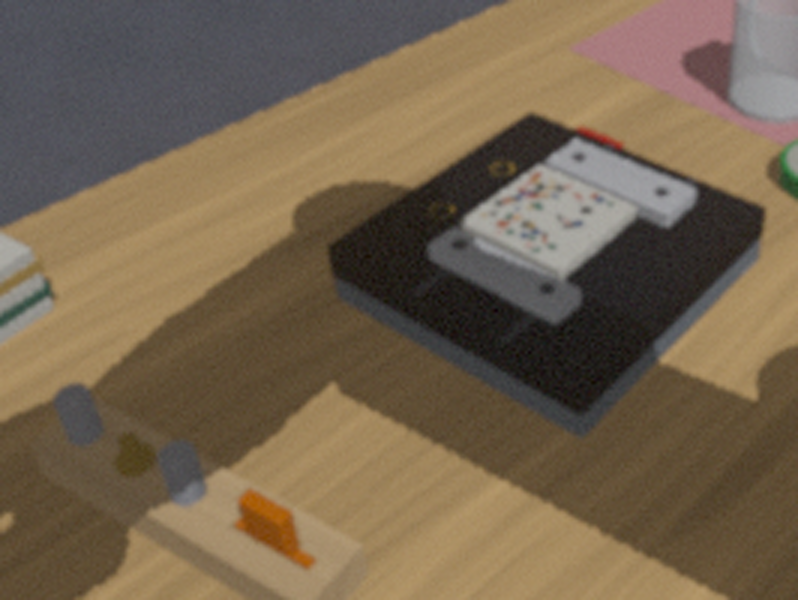

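Top crop: the rack is on the left, with the steel pins at (82,150) and (113,287), the brass pin at (105,220) and the packer at (135,392). The fixture is at about (603,275), with its bores at (530,154) and (642,142). The narrow rail, with the wide gap, is on the left at +y. The side view agrees. Next I fit the poses.

```bash
cat > h.py <<'E'
from workcell import ctrl, cams
import cv2, numpy as np
from scipy.optimize import minimize
from scipy.ndimage import map_coordinates
from scipy.spatial.transform import Rotation as R
def RM(d):
    r=np.array(d["rotation"]); return R.from_rotvec(r).as_matrix() if r.size==3 else r
def proj(d,P):
    pc=(np.asarray(P,float)-d["xyz"])@RM(d); uv=pc@np.array(d["camera_matrix"]).T; return uv[:,:2]/uv[:,2:]
def back(d,uv,z):
    r=RM(d)@np.linalg.solve(np.array(d["camera_matrix"]),[uv[0],uv[1],1]); c=np.array(d["xyz"]); return c+r*(z-c[2])/r[2]
def W(p,L):
    L=np.atleast_2d(L).astype(float); c,s=np.cos(p[2]),np.sin(p[2])
    return np.c_[p[0]+c*L[:,0]-s*L[:,1],p[1]+s*L[:,0]+c*L[:,1],L[:,2]]
def grad(d,s=1.0):
    g=cv2.GaussianBlur(d["image"].astype(np.float32),(0,0),s); 
    return np.sqrt(sum(cv2.Sobel(g[:,:,k],cv2.CV_32F,1,0)**2+cv2.Sobel(g[:,:,k],cv2.CV_32F,0,1)**2 for k in range(3)))
def box(lx,ly,z,n=80,cx=0,cy=0):
    t=np.linspace(-.5,.5,n); o=np.ones(n)
    return np.vstack([np.c_[cx+lx*a,cy+ly*b,z*o] for a,b in((t,.5*o),(t,-.5*o),(.5*o,t),(-.5*o,t))])
def fit(d,L,p0):
    def best(p,s):
        g=grad(d,s); f=lambda q:-np.mean(map_coordinates(g,proj(d,W(q,L))[:,::-1].T,order=1))
        return minimize(f,p,method="Nelder-Mead",options=dict(initial_simplex=[p,p+[6,0,0],p+[0,6,0],p+[0,0,.04]],xatol=.01,fatol=1e-4,maxiter=600))
    p=np.array(p0,float)
    for s in (3,2,1): r=best(p,s); p=r.x
    return p,-r.fun
E
python3 - <<'E'
from h import *
D={n:cams.get_image(n) for n in("top","side")}
t=D["top"]; px=lambda u,v:(90+u/4-.4,130+v/4-.4)
c=np.mean([back(t,px(*q),55) for q in((400,113),(768,72),(800,430),(438,478))],0)
b=[back(t,px(*q),55) for q in((530,154),(642,142))]; v=b[0]-b[1]; yaw=np.arctan2(-v[0],v[1])
print("init",c,yaw,np.linalg.norm(v),b)
a=[back(t,px(*q),z) for q,z in(((113,287),68),((82,150),68))]; v=a[1]-a[0]; ry=np.arctan2(v[1],v[0]); print("rack",a,ry,np.linalg.norm(v))
rp=W([*a[0][:2],ry],[-0,0,0])[0]
for n,d in D.items():
    p,s=fit(d,box(250,250,55),[c[0],c[1],yaw]); print(n,"fix",np.round(p,3),round(s,1),"bores",W(p,[[85,38,55],[85,-38,55]])[:,:2].round(1).tolist())
    q,s=fit(d,box(240,50,30),[rp[0],rp[1],ry]); print(n,"rack",np.round(q,3),round(s,1),"pins",W(q,[[0,0,30],[96,0,30],[-72,0,30]])[:,:2].round(1).tolist())
    im=cv2.resize(d["image"][:,:,::-1],None,fx=4,fy=4,interpolation=cv2.INTER_CUBIC)
    for P,L in((p,box(250,250,55)),(q,box(240,50,30))):
        for u in proj(d,W(P,L)): cv2.circle(im,tuple(int(k) for k in u*4+1.5),1,(0,255,0),-1)
    th=np.linspace(0,6.28,40)
    for y in(38,-38):
        for u in proj(d,W(p,np.c_[85+9*np.cos(th),y+9*np.sin(th),55+0*th])): cv2.circle(im,tuple(int(k) for k in u*4+1.5),1,(0,0,255),-1)
    for x in(0,96):
        for u in proj(d,W(q,np.c_[x+11*np.cos(th),11*np.sin(th),68+0*th])): cv2.circle(im,tuple(int(k) for k in u*4+1.5),1,(0,0,255),-1)
    D[n]=im
A=D["top"][500:1100,380:1180]; B=D["side"][600:1320,200:1260]
cv2.imwrite("pics/f_t.png",A); cv2.imwrite("pics/f_s.png",cv2.resize(B,None,fx=.75,fy=.75))
E
```

```text
init [544.68929148 -51.65677058  55.        ] 0.08372341517168116 76.04875161017104 [array([625.44670394,  -5.08000139,  55.        ]), array([631.80632932, -80.8623726 ,  55.        ])]
rack [array([540.53219445, 271.16599217,  68.        ]), array([633.02699414, 292.76037989,  68.        ])] 0.22935771359053278 94.98213280019962
top fix [ 5.43959e+02 -5.18060e+01  1.00000e-01] 240.6 bores [[624.7, -5.5], [632.3, -81.1]]
top rack [5.35929e+02 2.75421e+02 2.17000e-01] 80.3 pins [[535.9, 275.4], [629.7, 296.1], [465.6, 259.9]]
side fix [ 5.34164e+02 -4.19420e+01  1.90000e-01] 128.9 bores [[610.5, 11.4], [624.8, -63.2]]
side rack [ 5.63342e+02  2.72114e+02 -6.00000e-03] 89.3 pins [[563.3, 272.1], [659.3, 271.6], [491.3, 272.5]]
```

View pics/f_t.png

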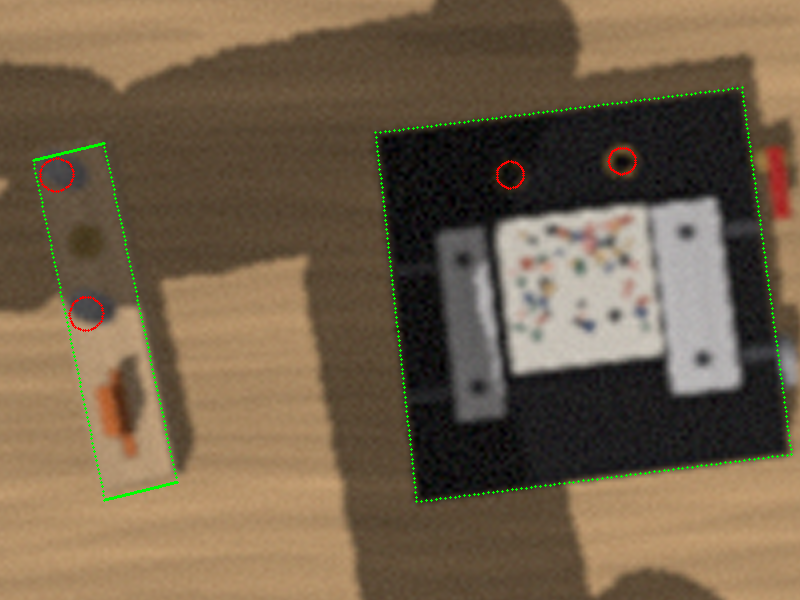

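View pics/f_s.png

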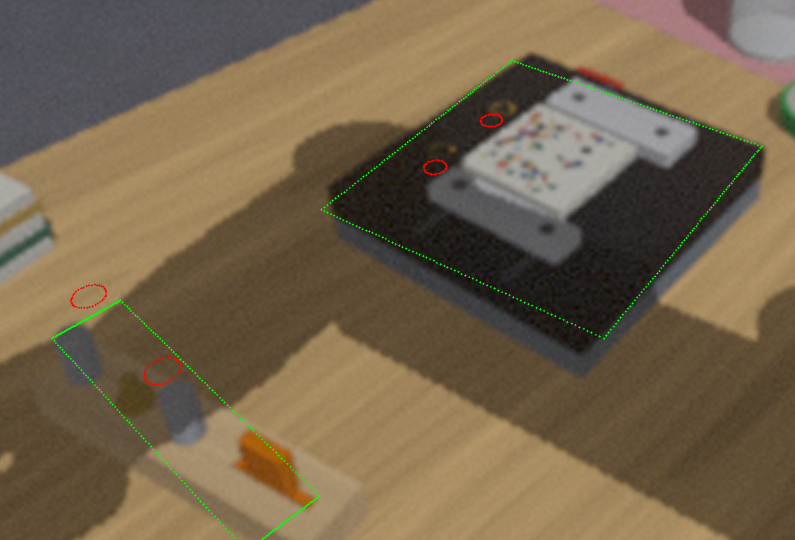

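Top view: the fixture outline and both bore rings (510,175) and (622,161) overlay the image exactly, and the rack outline fits well. The side fit fell into a wrong minimum, so I refit it starting from the top result.

```bash
cat >> h.py <<'E'
th=np.linspace(0,2*np.pi,60)
def ring(x,y,z,r): return np.c_[x+r*np.cos(th),y+r*np.sin(th),z+0*th]
def fit2(d,L,p0,ss=(1.5,1),st=2.5):
    p=np.array(p0,float)
    for s in ss:
        g=grad(d,s); f=lambda q:-np.mean(map_coordinates(g,proj(d,W(q,L))[:,::-1].T,order=1))
        r=minimize(f,p,method="Nelder-Mead",options=dict(initial_simplex=[p,p+[st,0,0],p+[0,st,0],p+[0,0,.015]],xatol=.01,fatol=1e-4,maxiter=600)); p=r.x
    return p,-r.fun
FIX=np.array([543.96,-51.81,.100]); RACK=np.array([535.93,275.42,.217])
FL=np.vstack([box(250,250,55),ring(85,38,55,9),ring(85,-38,55,9)])
E
python3 - <<'E'
from h import *
for n in("top","side"):
    d=cams.get_image(n)
    p,s=fit2(d,FL,FIX); print(n,"fix",np.round(p,3),round(s,1),W(p,[[85,38,55],[85,-38,55]])[:,:2].round(1).tolist())
    q,s=fit2(d,box(240,50,30),RACK); print(n,"rack",np.round(q,3),round(s,1),W(q,[[0,0,30],[96,0,30],[-72,0,30]])[:,:2].round(1).tolist())
    for t in("pin_a","packer"):
        for c in cams.cut_out(n,t):
            m=c["pixels"]; v,u=np.nonzero(m); print(n,t,round(c["p"],2),u.mean().round(1),v.mean().round(1),len(u),np.round(back(d,(u.mean(),v.mean()),{"pin_a":49,"packer":45}[t]),1)[:2])
    # tile: bright low-saturation region edges
    for c in cams.cut_out(n,"tile")[:1]:
        r=cv2.minAreaRect(np.argwhere(c["pixels"])[:,::-1].astype(np.float32)); print("tile",c["p"],r, back(d,r[0],67))
        if n=="top":
            b=back(d,r[0],67); T,s=fit2(d,box(100,100,67),[b[0],b[1],FIX[2]]); print("tilefit",T,s)
E
```

```text
top fix [ 5.4453e+02 -5.2537e+01  9.6000e-02] 190.5 [[625.5, -6.5], [632.8, -82.2]]
top rack [5.36798e+02 2.75666e+02 2.19000e-01] 80.6 [[536.8, 275.7], [630.5, 296.5], [466.5, 260.0]]
top pin_a 0.61 110.9 167.3 88 [636.3 297.1]
top packer 0.53 123.6 227.8 110 [471.6 262.3]
top packer 0.23 240.1 198.2 6007 [543.7 -51.7]
tile 0.94 ((239.8935546875, 196.61279296875), (37.41159439086914, 38.08675765991211), 83.1572265625) [545.29272369 -51.74639141  67.        ]
tilefit [ 5.45616362e+02 -4.98625935e+01  1.03555181e-01] 450.444580078125
side fix [ 5.2797e+02 -5.5239e+01  1.0200e-01] 146.5 [[608.7, -8.8], [616.4, -84.4]]
side rack [5.42721e+02 2.75942e+02 2.10000e-01] 58.7 [[542.7, 275.9], [636.6, 296.0], [472.3, 260.9]]
side pin_a 0.72 74.9 266.9 234 [638.8 296.2]
side pin_a 0.63 110.0 287.3 241 [542.5 276.3]
side packer 0.65 139.8 304.4 346 [472.5 259.5]
side packer 0.21 258.2 189.8 598 [ 550.4 -151. ]
tile 0.57 ((232.2000274658203, 202.1000213623047), (49.64070510864258, 32.199378967285156), 26.56505012512207) [542.2268531  -47.50164738  67.        ]
```

```bash
python3 - <<'E'
from h import *
for n in("side","top"):
    d=cams.get_image(n)
    if n=="side": print([back(d,(50+u/3-.3,130+v/3-.3),55).round(1) for u,v in((442,210),(502,169))])
    im=d["image"].astype(float)
    # brass-ness: R-B on smoothed image
    g=cv2.GaussianBlur(im[:,:,0]-im[:,:,2],(0,0),.7)
    for x0 in ([544.2,-52.2,.098],):
        def f(q):
            L=np.vstack([ring(85,s*38,55,r) for s in(1,-1) for r in(8.5,9.5)]); return -np.mean(map_coordinates(g,proj(d,W([q[0],q[1],.098],L))[:,::-1].T,order=1))
        G=[(f((x,y)),x,y) for x in np.arange(532,556,1.) for y in np.arange(-62,-42,1.)]; b=min(G)
        r=minimize(f,b[1:],method="Nelder-Mead"); print(n,"rings->fix",b,r.x.round(2),r.fun, W([*r.x,.098],[[85,38,55],[85,-38,55]]).round(1).tolist())
o=ctrl.get_obs(); Rm=R.from_rotvec(o["orientation"]).as_matrix(); print(Rm.round(3))
E
```

```text
[array([623.5,  -7.3,  55. ]), array([630.2, -81. ,  55. ])]
side rings->fix (np.float64(-27.74747620451081), np.float64(543.0), np.float64(-53.0)) [542.98 -52.88] -27.751910894643675 [[623.9, -6.7, 55.0], [631.3, -82.4, 55.0]]
top rings->fix (np.float64(-24.48091498352186), np.float64(544.0), np.float64(-51.0)) [543.68 -50.96] -24.53480079518904 [[624.6, -4.8, 55.0], [632.0, -80.5, 55.0]]
[[-0.91   0.415 -0.   ]
 [ 0.415  0.91  -0.   ]
 [-0.    -0.    -1.   ]]
```

```bash
cat >> h.py <<'E'
def go(x,y,z,phi=None):
    """print remaining turn, then shift in tool axes as they stand after that turn (units)"""
    o=ctrl.get_obs(); M=R.from_rotvec(o["orientation"]).as_matrix(); a=np.arctan2(M[1,1],M[0,1]); phi=a if phi is None else phi
    d=np.array([x,y,z])-o["ee_pos"]; s,c=np.sin(phi),np.cos(phi)
    print("t",round(o["t"],2),"ee",np.round(o["ee_pos"],1),"phi",round(a,4),"tilt",np.round(M[:2,2],3),"F",np.round(o["ft_force"],1),"w",round(o["width"],1),"g",round(o["grasp_force"],1))
    print("turn units",round(-np.degrees((phi-a+np.pi/2)%np.pi-np.pi/2)/5,3),"shift units",np.round([(-s*d[0]+c*d[1])/25,(c*d[0]+s*d[1])/25,-d[2]/25],3))
E
```

Emit:
move_arm:
  steps:
    - [[0, 0, 0], -1, 0.3]
    - [[0, 0, 0], -1, 0.3]
    - [[0, 0, 0], -1, 0.3]
    - [[0, 0, 0], -1, 0.3]
    - [[0, 0, 0], -1, 0.3]
    - [[0, 0, 0], -1, 0.3]
    - [[0, 0, 0], -1, 0.3]
    - [[0, 0, 0], -0.4, 0.3]
    - [[-0.6, -0.98, 0], 0, 0.3]
    - [[-0.6, -0.98, 0], 0, 0.3]
    - [[-0.6, -0.98, 0], 0, 0.3]
    - [[-0.6, -0.98, 0], 0, 0.3]
    - [[-0.6, -0.98, 0], 0, 0.3]
    - [[-0.6, -0.98, 0], 0, 0.3]
    - [[-0.6, -0.98, 0], 0, 0.3]
    - [[-0.6, -0.98, 0], 0, 0.3]
    - [[-0.6, -0.98, 0], 0, 0.3]
    - [[-0.6, -0.98, 0], 0, 0.3]

```text
t: 3.4
ee_pos: [459.6, 360.8, 190.2]
orientation: [-0.342, 3.123, 0.0]
ft_force: [0.7, -0.3, -0.1]
width: 61.2
grasp_force: 0.0
```

```bash
python3 -c "
from h import *
go(540.5,276.5,40,1.788)"
```

```text
t 3.4 ee [459.6 360.8 190.2] phi 1.7888 tilt [0. 0.] F [ 0.7 -0.3 -0.1] w 61.2 g 0.0
turn units 0.009 shift units [-2.433 -3.991  6.008]
```

Emit:
move_arm:
  steps:
    - [[-0.6, -1, 0.4], 0, 0.3]
    - [[-0.6, -1, 0.4], 0, 0.3]
    - [[-0.6, -1, 0.4], 0, 0.3]
    - [[-0.6, -1, 0.4], 0, 0.3]
    - [[0, 0, 0.8], 0, 0.3]
    - [[0, 0, 0.8], 0, 0.3]
    - [[0, 0, 0], 0, 0.3]
    - [[0, 0, 0], 0, 0.3]

```text
t: 4.07
ee_pos: [538.2, 276.8, 109.3]
orientation: [0.341, -3.121, 0.001]
ft_force: [-0.7, 0.8, 0.9]
width: 61.5
grasp_force: 0.0
```

```bash
python3 - <<'E'
from h import *
go(540.5,276.5,40,1.788)
d=cams.get_image("side")
print([(round(c["p"],2),c["rect"]) for c in cams.cut_out("side","pin_a")])
uv=proj(d,[[540.5,276.5,68],[540.5,276.5,30],ctrl.get_obs()["ee_pos"]]); print(uv)
a=d["image"][190:330,40:230,::-1]; cv2.imwrite("pics/p1.png",cv2.resize(a,None,fx=4,fy=4,interpolation=cv2.INTER_CUBIC))
E
```

```text
t 4.07 ee [538.2 276.8 109.3] phi 1.7885 tilt [-0.002 -0.001] F [-0.7  0.8  0.9] w 61.5 g 0.0
turn units 0.006 shift units [-0.086 -0.032  2.774]
[(0.57, [110.0, 287.1, 19.1, 26.0]), (0.49, [74.8, 270.1, 20.7, 17.2])]
[[108.19913199 281.08374951]
 [112.67542538 294.59411698]
 [102.38266346 265.3263514 ]]
```

View pics/p1.png

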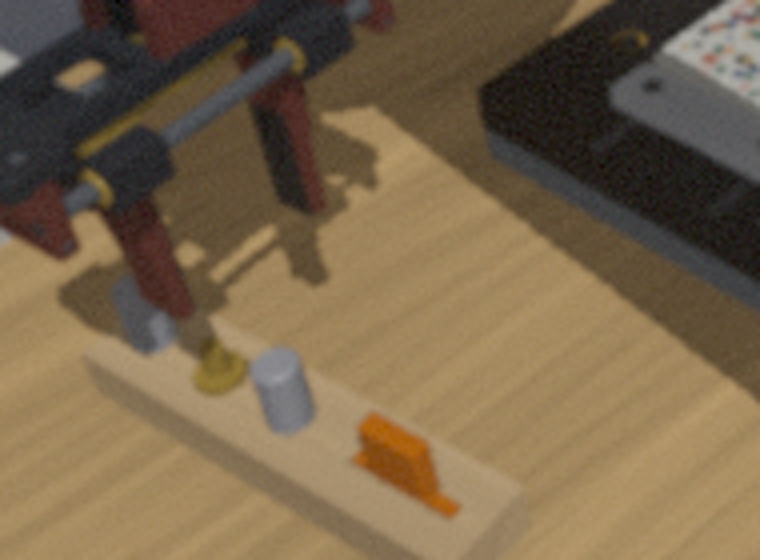

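The near pin shows at crop (276,360) to (290,425), where I projected it, and the fingers straddle the rack with their tips at (185,318) and (320,212). I check those tips against the kinematics before descending.

```bash
python3 - <<'E'
from h import *
d=cams.get_image("side"); o=ctrl.get_obs(); M=R.from_rotvec(o["orientation"]).as_matrix(); e=o["ee_pos"]
for y in(31,44,-31,-44):
    for x in(-10,10): print(y,x,((proj(d,[e+M@[x,y,0]])[0]-[40,190])*4).round())
E
```

```text
31 -10 [175. 339.]
31 10 [208. 358.]
44 -10 [149. 360.]
44 10 [182. 379.]
-31 -10 [287. 249.]
-31 10 [319. 265.]
-44 -10 [308. 231.]
-44 10 [340. 247.]
```

Emit:
move_arm:
  steps:
    - [[-0.05, 0, 0.5], 0, 0.3]
    - [[-0.05, 0, 0.5], 0, 0.3]
    - [[0, 0, 0.4], 0, 0.3]
    - [[0, 0, 0], 0, 0.3]
    - [[0, 0, 0], 0, 0.3]
    - [[0, 0, 0], 0, 0.3]

```text
t: 4.72
ee_pos: [541.3, 277.8, 74.8]
orientation: [0.342, -3.122, 0.0]
ft_force: [0.7, 0.4, 1.2]
width: 61.4
grasp_force: 0.0
```

```bash
python3 - <<'E'
from h import *
go(540.5,276.5,40,1.788)
d=cams.get_image("side"); o=ctrl.get_obs(); M=R.from_rotvec(o["orientation"]).as_matrix(); e=o["ee_pos"]
im=cv2.resize(d["image"][190:330,40:230,::-1],None,fx=4,fy=4,interpolation=cv2.INTER_CUBIC).copy()
for y in(31,44,-31,-44):
    for x in(-10,10): u=((proj(d,[e+M@[x,y,0]])[0]-[40,190])*4+1.5).round().astype(int); cv2.circle(im,tuple(int(k) for k in u),4,(0,255,0),-1)
cv2.imwrite("pics/p2.png",im)
E
```

```text
t 4.72 ee [541.3 277.8  74.8] phi 1.7889 tilt [-0. -0.] F [0.7 0.4 1.2] w 61.4 g 0.0
turn units 0.01 shift units [ 0.041 -0.044  1.393]
```

View pics/p2.png

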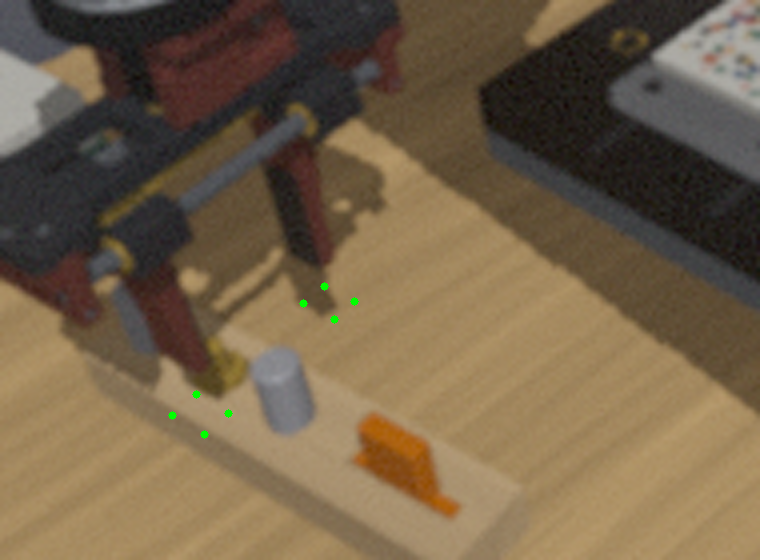

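The gripper shows about 10 px above where kinematics put it: real tips at (205,370) and (325,262), projected ones about 40 crop px lower. I descend beside the pin, which is clear either way, and check with both cameras.

Emit:
move_arm:
  steps:
    - [[0, 0, 0.5], 0, 0.3]
    - [[0, 0, 0.4], 0, 0.3]
    - [[0, 0, 0.3], 0, 0.3]
    - [[0, 0, 0], 0, 0.3]
    - [[0, 0, 0], 0, 0.3]
    - [[0, 0, 0], 0, 0.3]

```text
t: 5.27
ee_pos: [541.4, 277.8, 44.9]
orientation: [0.342, -3.123, 0.0]
ft_force: [0.3, -0.5, 0.4]
width: 61.2
grasp_force: 0.0
```

```bash
python3 - <<'E'
from h import *
go(540.5,276.5,40,1.788)
o=ctrl.get_obs(); M=R.from_rotvec(o["orientation"]).as_matrix(); e=o["ee_pos"]; out=[]
for n,(r0,c0) in(("side",(210,50)),("top",(150,85))):
    d=cams.get_image(n); im=cv2.resize(d["image"][r0:r0+110,c0:c0+95,::-1],None,fx=4,fy=4,interpolation=cv2.INTER_CUBIC).copy()
    for y in(31,44,-31,-44):
        for x in(-10,10): u=((proj(d,[e+M@[x,y,0]])[0]-[c0,r0])*4+1.5).round().astype(int); cv2.circle(im,tuple(int(k) for k in u),3,(0,255,0),-1)
    out.append(im)
cv2.imwrite("pics/p3.png",np.hstack(out))
E
```

```text
t 5.27 ee [541.4 277.8  44.9] phi 1.7888 tilt [-0. -0.] F [ 0.3 -0.5  0.4] w 61.2 g 0.0
turn units 0.009 shift units [ 0.045 -0.043  0.198]
```

View pics/p3.png

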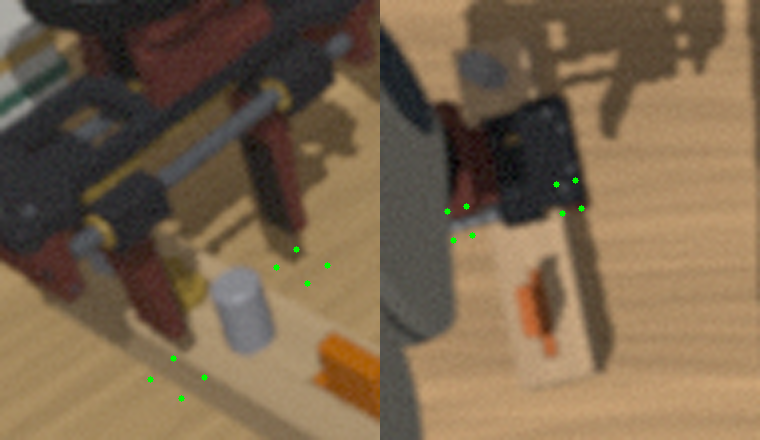

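Top view: the −y fingertip at (583,208) sits on its projected spot, so the horizontal position is right and the fingers only look about 20 mm short in height. I go a little lower, still 4 mm above the rack by kinematics, and close.

Emit:
move_arm:
  steps:
    - [[0, 0, 0.25], 0, 0.3]
    - [[0, 0, 0.15], 0, 0.3]
    - [[0, 0, 0], 0, 0.5]
    - [[0, 0, 0], 0, 0.6]
    - [[0, 0, 0], 0, 0.7]
    - [[0, 0, 0], 0, 0.8]
    - [[0, 0, 0], 0, 1]
    - [[0, 0, 0], 0, 1]
    - [[0, 0, 0], 0, 1]
    - [[0, 0, 0], 0, 1]
    - [[0, 0, 0], 0, 1]

```text
t: 6.28
ee_pos: [542.8, 277.3, 36.6]
orientation: [-0.342, 3.12, -0.001]
ft_force: [0.1, -1.7, 4.7]
width: 5.1
grasp_force: 1.7
```

```bash
python3 - <<'E'
from h import *
go(540.5,276.5,40,1.788)
d=cams.get_image("side")
cv2.imwrite("pics/p4.png",cv2.resize(d["image"][210:320,50:180,::-1],None,fx=5,fy=5,interpolation=cv2.INTER_CUBIC))
E
```

```text
t 6.28 ee [542.8 277.3  36.6] phi 1.7894 tilt [ 0.003 -0.   ] F [ 0.1 -1.7  4.7] w 5.1 g 1.7
turn units 0.016 shift units [ 0.098 -0.011 -0.136]
```

View pics/p4.png

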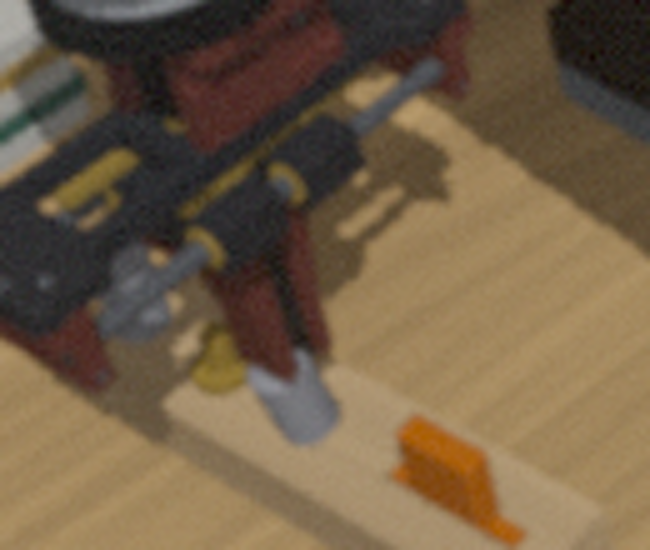

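The closed fingertips lie on top of the pin at about (300,365), with Fz ≈ +5 N at a reported TCP z of 36.6. So the real tips sit about 30 mm higher than reported. I open wider and go lower, straddling the rack, with a force check.

Emit:
move_arm:
  steps:
    - [[0, 0, -0.3], 0, 0.6]
    - [[0, 0, 0], 0, 0.2]
    - [[0, 0, 0], 0, 0.2]
    - [[0, 0, 0], 0, 0.2]
    - [[0, 0, 0], 0, 0.2]
    - [[0, 0, 0], 0, 0.2]
    - [[0, 0, 0], 0, 0.2]
    - [[0, 0, 0.4], 0, 0.2]
    - [[0, 0, 0.3], 0, 0.2]
    - [[0, 0, 0.2], 0, 0.2]
    - [[0, 0, 0.2], 0, 0.2]
    - [[0, 0, 0], 0, 0.2]

```text
t: 7.33
ee_pos: [540.4, 277.3, 13.4]
orientation: [0.342, -3.121, 0.001]
ft_force: [0.0, -0.3, -0.5]
width: 70.1
grasp_force: 0.0
```

```bash
python3 - <<'E'
from h import *
go(540.5,276.5,10,1.788)
d=cams.get_image("side")
print([(round(c["p"],2),np.round(c["rect"],1).tolist()) for c in cams.cut_out("side","pin_a")])
E
```

```text
t 7.33 ee [540.4 277.3  13.4] phi 1.7888 tilt [-0.002 -0.001] F [ 0.  -0.3 -0.5] w 70.1 g 0.0
turn units 0.009 shift units [ 0.002 -0.033  0.137]
[]
```

Emit:
move_arm:
  steps:
    - [[0, 0, 0], 0, 0.35]
    - [[0, 0, 0], 0, 0.45]
    - [[0, 0, 0], 0, 0.55]
    - [[0, 0, 0], 0, 0.65]
    - [[0, 0, 0], 0, 0.75]
    - [[0, 0, 0], 0, 0.8]
    - [[0, 0, 0], 0, 0.9]
    - [[0, 0, 0], 0, 0.9]
    - [[0, 0, 0], 0, 0.9]

```text
t: 8.18
ee_pos: [541.4, 277.5, 15.1]
orientation: [0.342, -3.123, 0.001]
ft_force: [0.2, -1.8, 0.4]
width: 21.7
grasp_force: 29.8
```

```bash
python3 - <<'E'
from h import *
go(540.5,276.5,10,1.788)
E
```

```text
t 8.18 ee [541.4 277.5  15.1] phi 1.7889 tilt [ 0. -0.] F [ 0.2 -1.8  0.4] w 21.7 g 29.8
turn units 0.01 shift units [ 0.043 -0.03   0.204]
```

Gripped at 21.7 mm with 30 N, so the reported z is about 31 mm below the true tip height. I use that offset from here on. Now I lift the pin, turn to the fixture's yaw and carry it to hover over the right bore.

Emit:
move_arm:
  steps:
    - [[0, 0, -0.3], 0, 0.9]
    - [[0, 0, -0.7], 0, 0.9]
    - [[0, 0, -1], 0, 0.9]
    - [[0, 0, -1], 0, 0.9]
    - [[0, 0, -0.2], 0.7, 0.9]
    - [[0, 0, 0], 0.67, 0.9]
    - [[-0.15, -1, 0], 0, 0.9]
    - [[-0.15, -1, 0], 0, 0.9]
    - [[-0.15, -1, 0], 0, 0.9]
    - [[-0.15, -1, 0], 0, 0.9]
    - [[-0.15, -1, 0], 0, 0.9]
    - [[-0.15, -1, 0], 0, 0.9]
    - [[-0.15, -1, 0], 0, 0.9]
    - [[-0.15, -1, 0], 0, 0.9]
    - [[-0.15, -1, 0], 0, 0.9]
    - [[-0.15, -1, 0], 0, 0.9]
    - [[-0.15, -1, 0], 0, 0.9]
    - [[-0.15, -1, 0], 0, 0.9]
    - [[-0.15, -1, 0], 0, 0.9]
    - [[-0.15, -1, 0], 0, 0.9]

```text
t: 9.85
ee_pos: [628.1, -66.4, 95.5]
orientation: [-0.154, 3.138, 0.001]
ft_force: [0.1, 1.1, -1.8]
width: 21.5
grasp_force: 29.8
```

Emit:
move_arm:
  steps:
    - [[-0.08, -0.6, 0], 0, 0.9]
    - [[0, 0, 0], 0, 0.9]
    - [[0, 0, 0], 0, 0.9]
    - [[0, 0, 0], 0, 0.9]

```text
t: 10.18
ee_pos: [630.9, -79.1, 95.0]
orientation: [0.155, -3.137, -0.001]
ft_force: [1.2, 0.3, -1.0]
width: 21.1
grasp_force: 29.8
```

```bash
python3 - <<'E'
from h import *
go(631.5,-81.5,60,1.669)
for n in("side","top"):
    d=cams.get_image(n); cv2.imwrite(f"pics/{n}5.png",d["image"][:,:,::-1])
    print(n,[(round(c["p"],2),np.round(c["rect"],1).tolist(),np.argwhere(c["pixels"]).mean(0).round(1)) for c in cams.cut_out(n,"pin_a")])
    e=ctrl.get_obs()["ee_pos"]; print(proj(d,[e+[0,0,31],e+[0,0,15],e+[0,0,-5],[631.3,-82.4,55]]).round(1).tolist())
d=cams.get_image("side"); c0,r0=160,90
cv2.imwrite("pics/p5.png",cv2.resize(d["image"][r0:r0+120,c0:c0+130,::-1],None,fx=5,fy=5,interpolation=cv2.INTER_CUBIC))
E
```

```text
t 10.18 ee [630.9 -79.1  95. ] phi 1.6693 tilt [-0.001  0.001] F [ 1.2  0.3 -1. ] w 21.1 g 29.8
turn units 0.004 shift units [-0.013 -0.096  1.399]
side [(0.69, [75.2, 269.3, 21.1, 21.0], array([267.6,  75.5]))]
[[214.8, 162.5], [215.1, 168.1], [215.5, 174.8], [217.1, 185.6]]
top []
[[249.2, 159.9], [249.3, 161.2], [249.3, 162.7], [250.7, 165.3]]
```

View pics/p5.png

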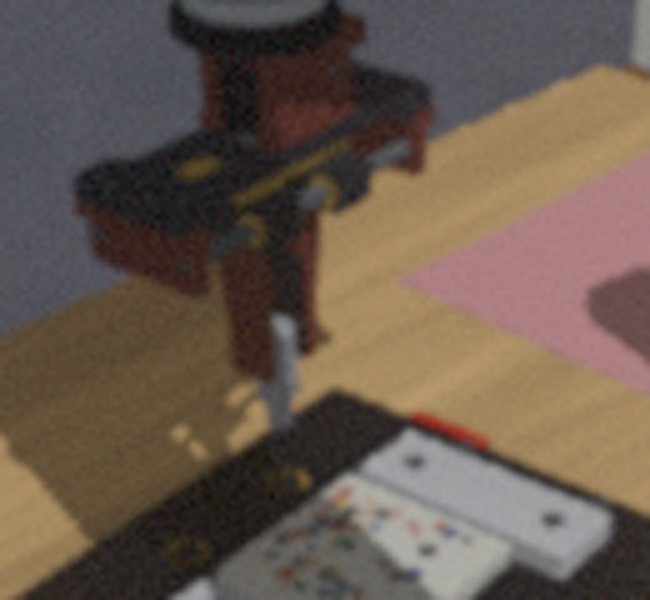

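The shank foot hangs at crop (283,428), i.e. pixel (216.6,175.6), above the right bore ring at (290,478). I fit the shank's outline for its offset from the bore.

```bash
cat >> h.py <<'E'
def shank(d,x0,y0,zf,rng=8):
    """fit foot centre of hanging pin (shank r7, zf..zf+16) at known foot height from inside/outside brightness"""
    g=cv2.GaussianBlur(d["image"].astype(np.float32).min(2),(0,0),.6)
    zz=np.linspace(1.5,15,12)
    r=np.array([*RM(d)[:,0]]); r[2]=0; r/=np.linalg.norm(r); n=np.array([-r[1],r[0],0])
    if (n@(np.array(d["xyz"])-[x0,y0,0]))<0: n=-n
    S=lambda a,z,f=0: np.array([a*r+f*n+[0,0,k] for k in np.atleast_1d(z)])
    ins=np.vstack([S(a,zz) for a in(-4,-2,0,2,4)]); out=np.vstack([S(-10.5,zz),S(10.5,zz)]); bot=np.vstack([S(a,-3,7) for a in np.linspace(-4,4,9)])
    v=lambda q,L: map_coordinates(g,proj(d,L+[q[0],q[1],zf])[:,::-1].T,order=1)
    f=lambda q:-(v(q,ins).mean()-.6*v(q,out).mean()-.4*v(q,bot).mean())
    b=min((f((x,y)),x,y) for x in np.arange(x0-rng,x0+rng+.1,1) for y in np.arange(y0-rng,y0+rng+.1,1))
    q=minimize(f,b[1:],method="Nelder-Mead"); return q.x,q.fun
E
python3 - <<'E'
from h import *
d=cams.get_image("side"); o=ctrl.get_obs(); e=o["ee_pos"]
for dz in(-7,-5,-3):
    p,s=shank(d,e[0],e[1],e[2]+dz); print(dz,p.round(1),round(s,1),"off from tcp",(p-e[:2]).round(1),proj(d,[[*p,e[2]+dz]]).round(1))
E
```

```text
-7 [636.1 -67.9] -34.1 off from tcp [ 4.7 11.4] [[211.  176.5]]
-5 [633.8 -65.9] -34.1 off from tcp [ 2.4 13.4] [[211.  176.5]]
-3 [631.5 -63.9] -34.1 off from tcp [ 0.1 15.4] [[211.  176.4]]
```

```bash
sed -i 's/g=cv2.GaussianBlur(d\["image"\].astype(np.float32).min(2),(0,0),.6)/i=d["image"].astype(np.float32); g=cv2.GaussianBlur(2*i[:,:,2]-i[:,:,0],(0,0),.6)/' h.py
python3 - <<'E'
from h import *
d=cams.get_image("side"); o=ctrl.get_obs(); e=o["ee_pos"]
for dz in(-7,-5,-3):
    p,s=shank(d,e[0],e[1],e[2]+dz); print(dz,p.round(1),round(s,1),"off from tcp",(p-e[:2]).round(1),proj(d,[[*p,e[2]+dz]]).round(1))
i=d["image"].astype(int); g=2*i[:,:,2]-i[:,:,0]; print(g[150:182,206:226])
E
```

```text
-7 [633.7 -82.4] -45.3 off from tcp [ 2.3 -3. ] [[215.9 174.5]]
-5 [631.4 -80.4] -45.3 off from tcp [ 0.  -0.9] [[215.9 174.5]]
-3 [629.1 -78.3] -45.4 off from tcp [-2.3  1.2] [[215.9 174.5]]
[[ 10  -2   6   7   9   3   6   7   1  18  17  24  14  28  14  -6  -1  16
   17  32]
 [ -3  10   1   5   9  -2  16   1  16  21  28  21  18  29   6   8  -2  13
   23  36]
 [  7  12  10   4   6   1  14   4  33  76  64  52  31  24  18   7  -2  21
   26  24]
 [  4  -3   3  -8   2   7  -5  13  63 103 116 100  63  36  21  16  -1  10
   24  33]
 [ -7   9   2  13  -3   7  -4  15  67 119 139 138 106  61  24  -3   0   6
   19  25]
 [ -2   7   8 -11   6   8   4   2  66 117 147 144 119  74  22   5  -7  -1
   16  17]
 [  1   0  -6   6   3  11  -5   6  48 105 138 148 118  72  32   4  12   7
    9  20]
 [  2   4   5   0   7   3   2  12  43  79 119 126 117  78  32  11  -3   0
    7  12]
 [  8   4   2  15  10 -11   6   9  34  60  93 115 105  77  30  10  -4   5
   14   9]
 [  2   2  -7   9   5  14   6   6  21  64  87 114 112  84  43   9 -12   8
   21  25]
 [  7   0  18   9   5 -16  -5   0  33  56  89 110 117  88 
[... 1112 characters left out ...]
  30  39
   20  19]
 [  9  14  19  31  24  28  33  37  65  82  82  80  69  35  20  30  25  35
   35  28]
 [ 15  22  34  27  24  19  21  20  53  62  64  56  51  26  26  35  28  22
   38  29]
 [ 16  21  31  25  19  23  21  14  40  43  47  43  31  22  40  30  39  24
   38  14]
 [ 28  24  30  17  24   0  15  21  25  27  33  36  29  31  33  32  29  38
   27  32]
 [ 20  22  20  17  13   9  24  22  28  19  42  39  26  33  29  24  33  22
   31  29]
 [ 14  20  13  19   8  12  26  12  27  25  32  33  35  26  35  28  33  29
   37  35]
 [ 12  10   5  11   7  19  21  30  25  33  41  41  29  38  30  32  44  28
   31  33]
 [ 21  11  15  17  24  17  24  31  28  29  22  27  30  32  22  24  27  39
   33  15]]
```

Emit:
move_arm:
  steps:
    - [[0, -0.08, 0.4], 0, 0.9]
    - [[0, 0, 0.5], 0, 0.9]
    - [[0, 0, 0.3], 0, 0.9]
    - [[0, 0, 0], 0, 0.9]
    - [[0, 0, 0.1], 0, 0.9]
    - [[0, 0, 0.1], 0, 0.9]
    - [[0, 0, 0.1], 0, 0.9]
    - [[0, 0, 0], 0, 0.9]
    - [[0, 0, 0], 0, 0.9]

```text
t: 11.28
ee_pos: [631.7, -82.1, 57.6]
orientation: [-0.155, 3.138, -0.0]
ft_force: [0.6, 0.3, -0.7]
width: 21.5
grasp_force: 29.8
```

```bash
python3 - <<'E'
from h import *
go(631,-81.2,40,1.669)
d=cams.get_image("side"); e=ctrl.get_obs()["ee_pos"]
p,s=shank(d,e[0],e[1],e[2]-5,5); print(p,s,ctrl.get_obs()["moment"])
E
```

```text
t 11.28 ee [631.7 -82.1  57.6] phi 1.6692 tilt [ 0. -0.] F [ 0.6  0.3 -0.7] w 21.5 g 29.8
turn units 0.002 shift units [0.024 0.038 0.706]
[630.87848703 -81.93175638] -61.57442855834961 [ 0.02985113 -0.020307    0.00192222]
```

Emit:
move_arm:
  steps:
    - [[0, 0, 0.1], 0, 0.9]
    - [[0, 0, 0.1], 0, 0.9]
    - [[0, 0, 0.1], 0, 0.9]
    - [[0, 0, 0], 0, 0.9]
    - [[0, 0, 0], 0, 0.9]

```text
t: 11.75
ee_pos: [631.4, -82.0, 49.7]
orientation: [0.154, -3.137, -0.0]
ft_force: [-0.9, 1.2, -2.5]
width: 21.2
grasp_force: 29.8
```

```bash
python3 - <<'E'
from h import *
go(631,-81.2,40,1.669); print(ctrl.get_obs()["moment"].round(2))
E
```

```text
t 11.75 ee [631.4 -82.   49.7] phi 1.6692 tilt [-0.001  0.   ] F [-0.9  1.2 -2.5] w 21.2 g 29.8
turn units 0.002 shift units [0.012 0.032 0.388]
[0.34 0.16 0.02]
```

It went into the bore without force. I press the pin home.

Emit:
move_arm:
  steps:
    - [[0, 0, 0.1], 0, 0.9]
    - [[0, 0, 0.1], 0, 0.9]
    - [[0, 0, 0.1], 0, 0.9]
    - [[0, 0, 0.1], 0, 0.9]
    - [[0, 0, 0.08], 0, 0.9]
    - [[0, 0, 0], 0, 0.9]
    - [[0, 0, 0], 0, 0.9]

```text
t: 12.33
ee_pos: [632.1, -82.6, 39.5]
orientation: [-0.155, 3.137, -0.001]
ft_force: [-5.0, 0.5, 11.6]
width: 21.2
grasp_force: 30.0
```

```bash
python3 - <<'E'
from h import *
go(631,-81.2,40,1.669); print(ctrl.get_obs()["moment"].round(2))
E
```

```text
t 12.33 ee [632.1 -82.6  39.5] phi 1.6693 tilt [ 0.001 -0.001] F [-5.   0.5 11.6] w 21.2 g 30.0
turn units 0.003 shift units [ 0.037  0.058 -0.021]
[ 0.16  0.9  -0.01]
```

Emit:
move_arm:
  steps:
    - [[0, 0, 0], 0, 0.6]
    - [[0, 0, 0], 0, 0.4]
    - [[0, 0, 0], 0, 0.4]
    - [[0, 0, 0], 0, 0.4]
    - [[0, 0, -0.3], 0, 0.4]
    - [[0, 0, -0.7], 0, 0.4]
    - [[0, 0, -1], 0, 0.4]
    - [[0, 0, -0.5], -0.7, 0.4]
    - [[0, 0, -0.3], -0.67, 0.4]
    - [[-0.23, 0.98, 0], 0, 0.4]
    - [[-0.23, 0.98, 0], 0, 0.4]
    - [[-0.23, 0.98, 0], 0, 0.4]
    - [[-0.23, 0.98, 0], 0, 0.4]
    - [[-0.23, 0.98, 0], 0, 0.4]
    - [[-0.23, 0.98, 0], 0, 0.4]
    - [[-0.23, 0.98, 0], 0, 0.4]
    - [[-0.23, 0.98, 0], 0, 0.4]
    - [[-0.23, 0.98, 0], 0, 0.4]
    - [[-0.23, 0.98, 0], 0, 0.4]
    - [[-0.23, 0.98, 0], 0, 0.4]

```text
t: 14.0
ee_pos: [635.1, 196.0, 108.5]
orientation: [-0.342, 3.123, -0.0]
ft_force: [0.7, -0.5, 0.1]
width: 52.6
grasp_force: 0.0
```

```bash
python3 - <<'E'
from h import *
go(635.8,297,14,1.788)
d=cams.get_image("side"); print([(round(c["p"],2),np.round(c["rect"],1).tolist(),np.argwhere(c["pixels"]).mean(0).round(1)) for c in cams.cut_out("side","pin_a")])
print(proj(d,W([632,-82,0],[[0,0,74]])))
E
```

```text
t 14.0 ee [635.1 196.  108.5] phi 1.7889 tilt [0. 0.] F [ 0.7 -0.5  0.1] w 52.6 g 0.0
turn units 0.01 shift units [-0.896  3.939  3.782]
[(0.58, [77.3, 269.1, 18.2, 18.7], array([267.9,  75.5])), (0.52, [218.3, 178.4, 12.0, 20.4], array([178.9, 216.1]))]
[[216.49504843 179.47054455]]
```

Emit:
move_arm:
  steps:
    - [[-0.23, 0.98, 0], 0, 0.4]
    - [[-0.23, 0.98, 0], 0, 0.4]
    - [[-0.22, 0.98, 0], 0, 0.4]
    - [[-0.22, 0.98, 0], 0, 0.4]
    - [[0, 0, 0.7], 0, 0.4]
    - [[0, 0, 1], 0, 0.4]
    - [[0, 0, 1], 0, 0.4]
    - [[0, 0, 0.7], 0, 0.4]
    - [[0, 0, 0.4], 0, 0.4]
    - [[0, 0, 0], 0, 0.5]
    - [[0, 0, 0], 0, 0.6]
    - [[0, 0, 0], 0, 0.7]
    - [[0, 0, 0], 0, 0.8]
    - [[0, 0, 0], 0, 0.9]
    - [[0, 0, 0], 0, 0.9]
    - [[0, 0, 0], 0, 0.9]

```text
t: 15.43
ee_pos: [636.8, 295.6, 14.4]
orientation: [-0.342, 3.121, 0.001]
ft_force: [-0.1, 0.4, 5.6]
width: 21.4
grasp_force: 30.0
```

```bash
python3 - <<'E'
from h import *
go(624,-6,95,1.669)
E
```

```text
t 15.43 ee [636.8 295.6  14.4] phi 1.7889 tilt [0.002 0.001] F [-0.1  0.4  5.6] w 21.4 g 30.0
turn units 1.374 shift units [  1.692 -11.956  -3.223]
```

Emit:
move_arm:
  steps:
    - [[0, 0, -0.3], 0, 0.9]
    - [[0, 0, -0.8], 0, 0.9]
    - [[0, 0, -1], 0, 0.9]
    - [[0, 0, -1], 0, 0.9]
    - [[0, 0, -0.15], 0.7, 0.9]
    - [[0, 0, 0], 0.67, 0.9]
    - [[0.14, -1, 0], 0, 0.9]
    - [[0.14, -1, 0], 0, 0.9]
    - [[0.14, -1, 0], 0, 0.9]
    - [[0.14, -1, 0], 0, 0.9]
    - [[0.14, -1, 0], 0, 0.9]
    - [[0.14, -1, 0], 0, 0.9]
    - [[0.14, -1, 0], 0, 0.9]
    - [[0.14, -1, 0], 0, 0.9]
    - [[0.14, -1, 0], 0, 0.9]
    - [[0.14, -1, 0], 0, 0.9]
    - [[0.15, -1, 0], 0, 0.9]
    - [[0.15, -0.95, 0], 0, 0.9]
    - [[0, 0, 0], 0, 0.9]
    - [[0, 0, 0], 0, 0.9]

```text
t: 17.1
ee_pos: [622.6, -7.3, 94.4]
orientation: [0.151, -3.137, -0.0]
ft_force: [-0.1, 0.3, -1.4]
width: 21.5
grasp_force: 30.0
```

```bash
python3 - <<'E'
from h import *
go(624,-6,60,1.669)
d=cams.get_image("side"); o=ctrl.get_obs(); e=o["ee_pos"]
for dz in(-5,-4):
    p,s=shank(d,e[0],e[1],e[2]+dz); print(dz,p.round(1),round(s,1),"off from tcp",(p-e[:2]).round(1),proj(d,[[*p,e[2]+dz]]).round(1))
E
```

```text
t 17.1 ee [622.6  -7.3  94.4] phi 1.6669 tilt [-0.001  0.   ] F [-0.1  0.3 -1.4] w 21.5 g 30.0
turn units -0.024 shift units [-0.062  0.045  1.377]
-5 [622.2  -6.5] -58.1 off from tcp [-0.5 -0.1] [[196.  188.5]]
-4 [621.   -5.6] -58.1 off from tcp [-1.7  0.8] [[196.  188.5]]
```

Emit:
move_arm:
  steps:
    - [[-0.06, 0, 0.4], 0, 0.9]
    - [[0, 0, 0.5], 0, 0.9]
    - [[0, 0, 0.3], 0, 0.9]
    - [[0, 0, 0], 0, 0.9]
    - [[0, 0, 0.1], 0, 0.9]
    - [[0, 0, 0.1], 0, 0.9]
    - [[0, 0, 0.1], 0, 0.9]
    - [[0, 0, 0.1], 0, 0.9]
    - [[0, 0, 0.1], 0, 0.9]
    - [[0, 0, 0], 0, 0.9]
    - [[0, 0, 0], 0, 0.9]

```text
t: 18.07
ee_pos: [624.4, -6.2, 51.8]
orientation: [0.154, -3.138, 0.0]
ft_force: [-0.4, -1.1, -1.1]
width: 21.3
grasp_force: 30.0
```

```bash
python3 - <<'E'
from h import *
go(624.2,-6.8,40,1.669); print(ctrl.get_obs()["moment"].round(2))
E
```

```text
t 18.07 ee [624.4  -6.2  51.8] phi 1.6691 tilt [-0. -0.] F [-0.4 -1.1 -1.1] w 21.3 g 30.0
turn units 0.001 shift units [ 0.01  -0.024  0.47 ]
[-0.07  0.01 -0.  ]
```

In the bore. I press it home, release and lift.

Emit:
move_arm:
  steps:
    - [[0, 0, 0.1], 0, 0.9]
    - [[0, 0, 0.1], 0, 0.9]
    - [[0, 0, 0.1], 0, 0.9]
    - [[0, 0, 0.1], 0, 0.9]
    - [[0, 0, 0.1], 0, 0.9]
    - [[0, 0, 0.08], 0, 0.9]
    - [[0, 0, 0], 0, 0.9]
    - [[0, 0, 0], 0, 0.9]

```text
t: 18.73
ee_pos: [624.9, -6.0, 39.3]
orientation: [-0.155, 3.137, -0.0]
ft_force: [-5.5, -1.3, 16.2]
width: 21.3
grasp_force: 30.0
```

Emit:
move_arm:
  steps:
    - [[0, 0, 0], 0, 0.6]
    - [[0, 0, 0], 0, 0.4]
    - [[0, 0, 0], 0, 0.4]
    - [[0, 0, 0], 0, 0.4]
    - [[0, 0, -0.3], 0, 0.4]
    - [[0, 0, -0.7], 0, 0.4]
    - [[0, 0, -1], 0, 0.4]
    - [[0, 0, -0.5], -0.7, 0.4]
    - [[0, 0, -0.3], -0.67, 0.4]

```text
t: 19.48
ee_pos: [625.6, -6.1, 109.8]
orientation: [-0.346, 3.12, -0.001]
ft_force: [-0.4, -0.6, 1.0]
width: 52.6
grasp_force: 0.0
```

```bash
python3 - <<'E'
from h import *
rk=np.array([541.3,276.8]); P=rk-72*np.array([.9765,.2155]); print(P)
go(P[0],P[1],25,1.788)
for n in("side","top"):
    d=cams.get_image(n); cv2.imwrite(f"pics/{n}7.png",d["image"][:,:,::-1])
    for c in cams.cut_out(n,"packer"):
        if c["p"]>.4 and c["rect"][0]<180:
            m=c["pixels"]; v,u=np.nonzero(m); print(n,round(c["p"],2),len(u),u.mean(),v.mean())
            # synthetic silhouette centroid of packer at P for comparison
            def sil(p):
                H=np.zeros((384*4,512*4),np.uint8)
                for lx,ly,z0,z1 in((60,7,30,30),(34,11,30,64)):
                    q=np.array([[sx*lx/2,sy*ly/2,z] for sx in(-1,1) for sy in(-1,1) for z in(z0,z1)]); h=cv2.convexHull((proj(d,W([*p,.217],q))*4+1.5).astype(np.int32)); cv2.fillConvexPoly(H,h,1)
                w,k=np.nonzero(H); return np.array([(k.mean()-1.5)/4,(w.mean()-1.5)/4]),H.sum()/16
            r=minimize(lambda p:np.sum((sil(p)[0]-[u.mean(),v.mean()])**2),P,method="Nelder-Mead",options=dict(initial_simplex=[P,P+[5,0],P+[0,5]])); print("packer",r.x.round(1),sil(r.x)[1])
    print([(round(c["p"],2),np.round(c["rect"],1).tolist()) for c in cams.boxes_of(n,"pin_a")])
E
```

```text
[470.992 261.284]
t 19.48 ee [625.6  -6.1 109.8] phi 1.7916 tilt [ 0.003 -0.   ] F [-0.4 -0.6  1. ] w 52.6 g 0.0
turn units 0.041 shift units [ 3.736 11.776  3.39 ]
side 0.82 273 139.54578754578753 304.3626373626374
packer [473.3 260.3] 352.3125
[(0.52, [217.2, 178.6, 11.0, 19.9]), (0.48, [327.4, 186.1, 31.6, 24.9]), (0.41, [195.9, 193.2, 13.4, 14.9])]
top 0.68 129 124.17829457364341 228.34883720930233
packer [470.  260.8] 132.6875
[]
```

Both pins are home, at the same reported z (39.3 and 39.5) as the seated contact. Next the packer, at about (471,261).

Emit:
move_arm:
  steps:
    - [[0.31, 0.98, 0], 0.04, 0.4]
    - [[0.31, 0.98, 0], 0, 0.4]
    - [[0.31, 0.98, 0], 0, 0.4]
    - [[0.31, 0.98, 0], 0, 0.4]
    - [[0.31, 0.98, 0], 0, 0.4]
    - [[0.31, 0.98, 0], 0, 0.4]
    - [[0.31, 0.98, 0], 0, 0.4]
    - [[0.31, 0.98, 0], 0, 0.4]
    - [[0.31, 0.98, 0], 0, 0.4]
    - [[0.31, 0.98, 0], 0, 0.4]
    - [[0.31, 0.98, 0], 0, 0.4]
    - [[0.31, 0.98, 0], 0, 0.4]
    - [[0, 0, 1], 0, 0.4]
    - [[0, 0, 1], 0, 0.4]
    - [[0, 0, 0.5], 0, 0.4]
    - [[0, 0, 0], 0, 0.4]
    - [[0, 0, 0], 0, 0.4]

```text
t: 21.2
ee_pos: [470.0, 260.9, 43.8]
orientation: [0.335, -3.121, 0.002]
ft_force: [-0.3, -0.1, -0.1]
width: 52.6
grasp_force: 0.0
```

```bash
python3 - <<'E'
from h import *
go(471.3,260.9,9,1.788)
E
```

```text
t 21.2 ee [470.  260.9  43.8] phi 1.7847 tilt [-0.002 -0.001] F [-0.3 -0.1 -0.1] w 52.6 g 0.0
turn units -0.037 shift units [-0.049 -0.012  1.393]
```

Emit:
move_arm:
  steps:
    - [[-0.05, 0, 0.7], -0.04, 0.4]
    - [[0, 0, 0.5], 0, 0.4]
    - [[0, 0, 0.2], 0, 0.4]
    - [[0, 0, 0], 0, 0.5]
    - [[0, 0, 0], 0, 0.6]
    - [[0, 0, 0], 0, 0.7]
    - [[0, 0, 0], 0, 0.8]
    - [[0, 0, 0], 0, 0.9]
    - [[0, 0, 0], 0, 1]
    - [[0, 0, 0], 0, 1]
    - [[0, 0, 0], 0, 1]

```text
t: 22.12
ee_pos: [472.3, 261.5, 10.1]
orientation: [-0.342, 3.123, -0.0]
ft_force: [-0.4, -2.6, 1.9]
width: 10.6
grasp_force: 30.0
```

```bash
python3 - <<'E'
from h import *
go(471.3,260.9,9,1.788)
E
```

```text
t 22.12 ee [472.3 261.5  10.1] phi 1.7888 tilt [ 0. -0.] F [-0.4 -2.6  1.9] w 10.6 g 30.0
turn units 0.009 shift units [ 0.046 -0.013  0.044]
```

```bash
python3 - <<'E'
from h import *
for n,F in(("top",[544.2,-52.0,.098]),("side",[543.0,-52.9,.098])):
    d=cams.get_image(n); g=d["image"].astype(np.float32).mean(2)
    for x0,x1 in((-40,-10),(10,40)):
        xs=np.linspace(x0,x1,30); Y=np.arange(40,74,1.)
        for z in(67,69):
            pr=[map_coordinates(g,proj(d,W(F,np.c_[xs,y+0*xs,z+0*xs]))[:,::-1].T,order=1).mean() for y in Y]
            print(n,x0,z,dict(zip(Y.astype(int).tolist(),np.round(pr).astype(int).tolist())) if z==67 else np.round(pr).astype(int).tolist())
    Y=np.arange(-60,-40,1.); xs=np.linspace(-35,35,60)
    print(n,"right",dict(zip(Y.astype(int).tolist(),[int(map_coordinates(g,proj(d,W(F,np.c_[xs,y+0*xs,67+0*xs]))[:,::-1].T,order=1).mean()) for y in Y])))
E
```

```text
top -40 67 {40: 186, 41: 186, 42: 185, 43: 185, 44: 186, 45: 186, 46: 187, 47: 186, 48: 181, 49: 173, 50: 159, 51: 142, 52: 121, 53: 98, 54: 75, 55: 58, 56: 53, 57: 59, 58: 76, 59: 98, 60: 121, 61: 141, 62: 156, 63: 167, 64: 171, 65: 172, 66: 168, 67: 158, 68: 147, 69: 134, 70: 122, 71: 112, 72: 105, 73: 100}
top -40 69 [186, 185, 184, 185, 186, 186, 187, 186, 181, 171, 157, 139, 118, 95, 73, 56, 53, 60, 78, 101, 124, 143, 158, 168, 172, 172, 166, 157, 145, 132, 120, 111, 104, 99]
top 10 67 {40: 181, 41: 184, 42: 187, 43: 190, 44: 192, 45: 193, 46: 193, 47: 191, 48: 186, 49: 178, 50: 164, 51: 146, 52: 126, 53: 102, 54: 78, 55: 61, 56: 53, 57: 56, 58: 73, 59: 94, 60: 116, 61: 134, 62: 149, 63: 158, 64: 161, 65: 159, 66: 151, 67: 140, 68: 128, 69: 115, 70: 103, 71: 94, 72: 87, 73: 83}
top 10 69 [182, 185, 188, 191, 192, 193, 193, 191, 186, 177, 162, 144, 123, 99, 76, 59, 53, 57, 75, 97, 118, 136, 151, 159, 161, 158, 149, 138, 126, 113, 101, 93, 86, 82]
top right {-60: 185, -59: 186, -58: 185, -57: 184, -56: 181, -55: 175, -54: 167, -53: 156, -52: 146, -51: 139, -50: 138, -49: 144, -48:
[... 568 characters left out ...]
]
side 10 67 {40: 156, 41: 159, 42: 161, 43: 162, 44: 163, 45: 164, 46: 163, 47: 162, 48: 159, 49: 155, 50: 150, 51: 144, 52: 138, 53: 133, 54: 129, 55: 127, 56: 128, 57: 131, 58: 134, 59: 137, 60: 139, 61: 138, 62: 134, 63: 128, 64: 120, 65: 110, 66: 101, 67: 92, 68: 85, 69: 80, 70: 77, 71: 74, 72: 73, 73: 73}
side 10 69 [152, 155, 158, 160, 162, 163, 163, 164, 163, 162, 159, 155, 150, 144, 138, 132, 129, 127, 128, 131, 135, 138, 139, 137, 133, 127, 118, 108, 98, 90, 84, 79, 76, 74]
side right {-60: 157, -59: 156, -58: 154, -57: 152, -56: 148, -55: 145, -54: 141, -53: 139, -52: 138, -51: 138, -50: 141, -49: 145, -48: 149, -47: 153, -46: 156, -45: 158, -44: 158, -43: 157, -42: 156, -41: 154}
```

Emit:
move_arm:
  steps:
    - [[0, 0, -0.3], 0, 1]
    - [[0, 0, -0.7], 0, 1]
    - [[0, 0, -1], 0, 1]
    - [[0, 0, -1], 0, 1]
    - [[0, 0, 0], 0.7, 1]
    - [[0, 0, 0], 0.68, 1]
    - [[-0.165, -0.96, 0], 0, 1]
    - [[-0.165, -0.96, 0], 0, 1]
    - [[-0.165, -0.96, 0], 0, 1]
    - [[-0.165, -0.96, 0], 0, 1]
    - [[-0.165, -0.96, 0], 0, 1]
    - [[-0.165, -0.96, 0], 0, 1]
    - [[-0.165, -0.96, 0], 0, 1]
    - [[-0.165, -0.96, 0], 0, 1]
    - [[-0.165, -0.96, 0], 0, 1]
    - [[-0.165, -0.96, 0], 0, 1]
    - [[-0.165, -0.96, 0], 0, 1]
    - [[0, 0, 0], 0, 1]
    - [[0, 0, 0], 0, 1]
    - [[0, 0, 0], 0, 1]

```text
t: 23.88
ee_pos: [542.6, 3.8, 84.9]
orientation: [0.152, -3.138, -0.001]
ft_force: [0.4, 0.3, -1.8]
width: 10.7
grasp_force: 30.0
```

```bash
python3 - <<'E'
from h import *
go(543.1,3.2,55,1.668)
d=cams.get_image("side"); o=ctrl.get_obs(); e=o["ee_pos"]; M=R.from_rotvec(o["orientation"]).as_matrix(); yaw=np.arctan2(-M[0,1],M[1,1])
c0,r0=160,150; im=cv2.resize(d["image"][r0:r0+110,c0:c0+140,::-1],None,fx=5,fy=5,interpolation=cv2.INTER_CUBIC).copy()
zb=e[2]+4
L=[[x,y,z] for x,y,z in((30,3.5,zb),(-30,3.5,zb),(30,3.5,zb+16),(-30,3.5,zb+16),(17,5.5,zb+16),(-17,5.5,zb+16))]
for u in proj(d,W([e[0],e[1],yaw],L)): cv2.circle(im,tuple(int(k) for k in (u-[c0,r0])*5+2),3,(0,255,0),-1)
for c in cams.cut_out("side","packer")[:2]: print(round(c["p"],2),np.round(c["rect"],1),np.argwhere(c["pixels"]).mean(0))
cv2.imwrite("pics/p6.png",im)
E
```

```text
t 23.88 ee [542.6   3.8  84.9] phi 1.6678 tilt [-0.  0.] F [ 0.4  0.3 -1.8] w 10.7 g 30.0
turn units -0.003 shift units [-0.016 -0.024  1.197]
0.79 [215.9 196.3  20.9  22. ] [198.3935743  217.72289157]
```

View pics/p6.png

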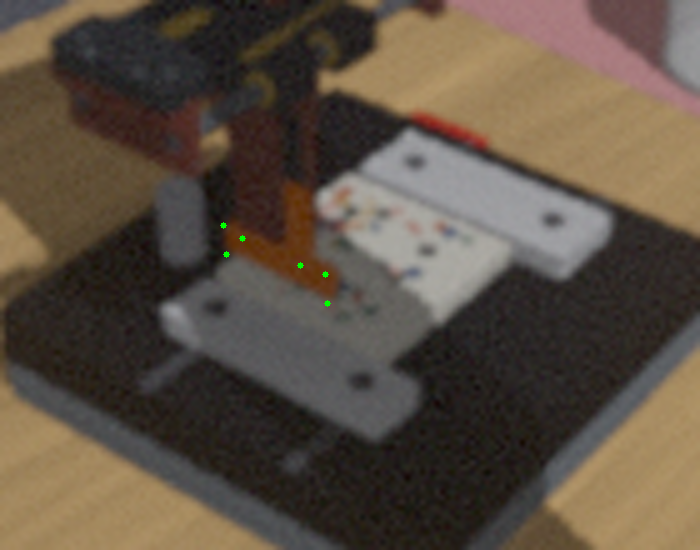

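The blade hangs above the gap, its lower edge running from (228,258) to (335,297), close to the projected points. I compare that edge numerically.

```bash
python3 - <<'E'
from h import *
d=cams.get_image("side"); o=ctrl.get_obs(); e=o["ee_pos"]; yaw=.097
i=cv2.resize(d["image"],None,fx=4,fy=4,interpolation=cv2.INTER_CUBIC).astype(int); m=((i[:,:,0]-i[:,:,2])>60)&(i[:,:,0]>1.6*i[:,:,1])&(i[:,:,1]>35)
m[:, :int(202*4)]=0; m[:,int(232*4):]=0; m[:int(180*4)]=0; m[int(216*4):]=0
lab=cv2.connectedComponentsWithStats(m.astype(np.uint8))[2]; print(lab[1:][lab[1:,4]>100])
cols=np.arange(206*4,226*4,8); bot=[(c/4-.4,np.nonzero(m[:,c])[0].max()/4-.4) for c in cols if m[:,c].any()]; print(np.round(bot,1).tolist())
def pred(x,y,zb,pit=0):
    t=np.linspace(-30,30,121); P=proj(d,W([x,y,yaw],np.c_[t,3.5+0*t,zb+1.5+pit*t])); return P
for args in((0,0,4,0),(0,0,4,.03),(0,2,4,0),(3,0,4,0)):
    P=pred(e[0]+args[0],e[1]+args[1],e[2]+args[2],args[3]); k=np.argsort(P[:,0]); print(args,P[[0,-1]].round(1).tolist(),[round(float(b-np.interp(a,P[k,0],P[k,1])),1) for a,b in bot])
E
```

```text
[[ 822  748   85   87 2682]]
[[205.6, 199.4], [207.6, 200.1], [209.6, 201.1], [211.6, 201.8], [213.6, 202.8], [215.6, 203.8], [217.6, 205.1], [219.6, 206.1], [221.6, 206.8], [223.6, 207.8]]
(0, 0, 4, 0) [[224.9, 209.8], [204.7, 199.9]] [-1.0, -1.2, -1.2, -1.4, -1.4, -1.4, -1.1, -1.1, -1.3, -1.3]
(0, 0, 4, 0.03) [[224.9, 210.1], [204.6, 199.6]] [-0.7, -1.0, -1.1, -1.3, -1.4, -1.4, -1.2, -1.2, -1.5, -1.6]
(0, 2, 4, 0) [[224.3, 210.2], [204.0, 200.3]] [-1.7, -2.0, -1.9, -2.2, -2.1, -2.1, -1.8, -1.8, -2.0, -2.0]
(3, 0, 4, 0) [[224.0, 209.2], [203.8, 199.4]] [-0.9, -1.1, -1.1, -1.3, -1.3, -1.3, -1.0, -1.0, -1.2, -1.2]
```

Emit:
move_arm:
  steps:
    - [[0, -0.02, 0.4], 0, 1]
    - [[0, 0, 0.3], 0, 1]
    - [[0, 0, 0.1], 0, 1]
    - [[0, 0, 0.1], 0, 1]
    - [[0, 0, 0.1], 0, 1]
    - [[0, 0, 0], 0, 1]
    - [[0, 0, 0], 0, 1]

```text
t: 24.62
ee_pos: [543.0, 2.8, 59.7]
orientation: [0.153, -3.138, -0.0]
ft_force: [0.5, 0.5, -0.7]
width: 11.0
grasp_force: 30.0
```

```bash
python3 - <<'E'
from h import *
go(543.1,3.2,51,1.668); print(ctrl.get_obs()["moment"].round(2))
E
```

```text
t 24.62 ee [543.    2.8  59.7] phi 1.6683 tilt [-0.  0.] F [ 0.5  0.5 -0.7] w 11.0 g 30.0
turn units 0.003 shift units [-0.004  0.015  0.347]
[0.02 0.01 0.02]
```

Emit:
move_arm:
  steps:
    - [[0, 0, 0.1], 0, 1]
    - [[0, 0, 0.1], 0, 1]
    - [[0, 0, 0.1], 0, 1]
    - [[0, 0, 0.06], 0, 1]
    - [[0, 0, 0], 0, 1]
    - [[0, 0, 0], 0, 1]

```text
t: 25.12
ee_pos: [543.0, 2.8, 51.0]
orientation: [0.153, -3.138, 0.0]
ft_force: [-1.1, -0.1, 4.1]
width: 11.0
grasp_force: 30.0
```

```bash
python3 - <<'E'
from h import *
go(543.1,3.2,51,1.668); print(ctrl.get_obs()["moment"].round(2))
E
```

```text
t 25.12 ee [543.    2.8  51. ] phi 1.6683 tilt [-0. -0.] F [-1.1 -0.1  4.1] w 11.0 g 30.0
turn units 0.003 shift units [-0.006  0.017  0.002]
[ 0.03  0.31 -0.01]
```

Emit:
move_arm:
  steps:
    - [[0, 0, 0], 0, 0.9]
    - [[0, 0, 0], 0, 0.7]
    - [[0, 0, 0], 0, 0.6]
    - [[0, 0, 0], 0, 0.6]
    - [[0, 0, -0.2], 0, 0.6]
    - [[0, 0, -0.6], 0, 0.6]
    - [[0, 0, -0.8], 0, 0.6]
    - [[0, 0, -0.8], 0, 0.6]
    - [[0.8, -0.55, 0], 0, 1]
    - [[0.8, -0.55, 0], 0, 1]
    - [[0.8, -0.55, 0], 0, 1]
    - [[0.8, -0.55, 0], 0, 1]
    - [[0, 0, 0.8], 0, 1]
    - [[0, 0, 0.8], 0, 1]
    - [[0, 0, 0.6], 0, 1]
    - [[0, 0, 0], 0, 1]
    - [[0, 0, 0], 0, 1]

```text
t: 26.53
ee_pos: [468.3, -59.7, 55.7]
orientation: [0.153, -3.136, -0.0]
ft_force: [-0.1, 0.4, 0.4]
width: 0.3
grasp_force: 0.0
```

```bash
python3 - <<'E'
from h import *
go(468.9,-59.8,28,1.668)
d=cams.get_image("side")
for t in("packer","pin_a"): print(t,[(round(c["p"],2),np.round(c["rect"],1).tolist()) for c in cams.boxes_of("side",t)])
L=[[sx*30,sy*3.5,55+z] for sx in(-1,1) for sy in(-1,1) for z in(0,16)]+[[sx*17,sy*5.5,z] for sx in(-1,1) for sy in(-1,1) for z in(71,105)]
p=proj(d,W([543,2.8,.097],L)); print("model packer",p.min(0),p.max(0))
c0,r0=170,120; cv2.imwrite("pics/p7.png",cv2.resize(d["image"][r0:r0+130,c0:c0+150,::-1],None,fx=4.5,fy=4.5,interpolation=cv2.INTER_CUBIC))
E
```

```text
t 26.53 ee [468.3 -59.7  55.7] phi 1.6682 tilt [-0.002  0.   ] F [-0.1  0.4  0.4] w 0.3 g 0.0
turn units 0.003 shift units [-0.022 -0.006  1.106]
packer [(0.71, [219.1, 205.4, 19.5, 18.1])]
pin_a [(0.59, [196.6, 193.9, 14.6, 14.9]), (0.44, [216.7, 178.8, 8.8, 20.1]), (0.19, [231.7, 227.1, 143.2, 95.2])]
model packer [205.61847995 194.53308396] [227.79306    221.68921427]
```

Emit:
move_arm:
  steps:
    - [[0, 0, 0.5], 0, 1]
    - [[0, 0, 0.4], 0, 1]
    - [[0, 0, 0.1], 0, 1]
    - [[0, 0, 0.08], 0, 1]
    - [[0, 0, 0.08], 0, 1]
    - [[0, 0, 0.08], 0, 1]
    - [[0, 0, 0], 0, 1]

```text
t: 27.27
ee_pos: [468.8, -59.7, 24.7]
orientation: [0.153, -3.138, -0.0]
ft_force: [-0.7, -0.9, 0.1]
width: 0.4
grasp_force: 0.0
```

```bash
python3 - <<'E'
from h import *
go(468.9,-59.8,28,1.668)
E
```

```text
t 27.27 ee [468.8 -59.7  24.7] phi 1.6684 tilt [-0.  0.] F [-0.7 -0.9  0.1] w 0.4 g 0.0
turn units 0.004 shift units [-0.005 -0.004 -0.131]
```

Emit:
move_arm:
  steps:
    - [[0, 0, 0.06], 0, 1]
    - [[0, 0, 0.06], 0, 1]
    - [[0, 0, 0], 0, 1]
    - [[0, 0, 0], 0, 1]

```text
t: 27.6
ee_pos: [469.1, -59.8, 22.7]
orientation: [-0.153, 3.137, -0.0]
ft_force: [-1.6, -0.2, 12.1]
width: 0.5
grasp_force: 5.9
```

Emit:
move_arm:
  steps:
    - [[0, 0, -0.26], 0, 1]
    - [[-0.3, 0, 0], 0, 1]
    - [[-0.2, 0, 0], 0, 1]
    - [[-0.2, 0, 0], 0, 1]
    - [[-0.15, 0, 0], 0, 1]
    - [[-0.15, 0, 0], 0, 1]
    - [[-0.15, 0, 0], 0, 1]
    - [[-0.15, 0, 0], 0, 1]
    - [[0, 0, 0], 0, 1]

```text
t: 28.35
ee_pos: [502.3, -56.5, 28.2]
orientation: [-0.153, 3.137, -0.0]
ft_force: [0.1, -0.1, -0.5]
width: 0.7
grasp_force: 0.0
```

```bash
python3 - <<'E'
from h import *
t=W([543.5,-52.5,.097],[[-36,0,28]])[0]; go(*t,1.668); print(ctrl.get_obs()["moment"].round(2))
E
```

```text
t 28.35 ee [502.3 -56.5  28.2] phi 1.6685 tilt [ 0.001 -0.   ] F [ 0.1 -0.1 -0.5] w 0.7 g 0.0
turn units 0.005 shift units [-0.218  0.001  0.01 ]
[0.07 0.   0.  ]
```

Emit:
move_arm:
  steps:
    - [[-0.08, 0, 0], 0, 1]
    - [[-0.08, 0, 0], 0, 1]
    - [[-0.08, 0, 0], 0, 1]
    - [[0, 0, 0], 0, 1]

```text
t: 28.68
ee_pos: [506.8, -56.0, 28.2]
orientation: [0.153, -3.137, 0.0]
ft_force: [-2.0, -1.4, -0.1]
width: 0.6
grasp_force: 1.2
```

```bash
python3 - <<'E'
from h import *
t=W([543.5,-52.5,.097],[[-33,0,28]])[0]; go(*t,1.668); print(ctrl.get_obs()["moment"].round(2))
d=cams.get_image("top"); 
for c in cams.cut_out("top","tile")[:1]:
    r=cv2.minAreaRect(np.argwhere(c["pixels"])[:,::-1].astype(np.float32)); b=back(d,r[0],67); print(c["p"],r,b)
# side cam: tile rear edge vs fixture x along several y
d=cams.get_image("side"); g=d["image"].astype(np.float32).mean(2); F=[543.0,-52.9,.098]
for y0,y1 in((12,24),(-24,-12),(-6,6)):
    ys=np.linspace(y0,y1,20); X=np.arange(50,86,2.)
    print(y0,dict(zip(X.astype(int).tolist(),[int(map_coordinates(g,proj(d,W(F,np.c_[x+0*ys,ys,67+0*ys]))[:,::-1].T,order=1).mean()) for x in X])))
E
```

```text
t 28.68 ee [506.8 -56.   28.2] phi 1.6685 tilt [-0.001 -0.   ] F [-2.  -1.4 -0.1] w 0.6 g 1.2
turn units 0.006 shift units [-0.153 -0.002  0.009]
[-0.08  0.38  0.02]
0.49 ((239.5, 172.0), (6.0, 29.0), 90.0) [611.44040699 -52.12665308  67.        ]
12 {50: 64, 52: 65, 54: 69, 56: 74, 58: 79, 60: 80, 62: 79, 64: 79, 66: 80, 68: 84, 70: 87, 72: 84, 74: 72, 76: 55, 78: 38, 80: 31, 82: 30, 84: 31}
-24 {50: 39, 52: 38, 54: 39, 56: 39, 58: 37, 60: 39, 62: 39, 64: 37, 66: 36, 68: 36, 70: 38, 72: 39, 74: 40, 76: 41, 78: 40, 80: 40, 82: 41, 84: 41}
-6 {50: 47, 52: 47, 54: 45, 56: 46, 58: 48, 60: 47, 62: 44, 64: 42, 66: 43, 68: 49, 70: 55, 72: 57, 74: 55, 76: 48, 78: 38, 80: 30, 82: 26, 84: 26}
```

Emit:
move_arm:
  steps:
    - [[-0.06, 0, 0], 0, 1]
    - [[-0.06, 0, 0], 0, 1]
    - [[0, 0, 0], 0, 1]
    - [[0, 0, 0], 0, 1]

```text
t: 29.17
ee_pos: [506.9, -55.8, 28.0]
orientation: [0.153, -3.132, -0.001]
ft_force: [-10.2, -3.1, 6.9]
width: 0.5
grasp_force: 5.2
```

```bash
python3 - <<'E'
from h import *
t=W([543.5,-52.5,.097],[[-33,0,28]])[0]; go(*t,1.668); print(ctrl.get_obs()["moment"].round(2))
E
```

```text
t 29.17 ee [506.9 -55.8  28. ] phi 1.6686 tilt [-0.006  0.   ] F [-10.2  -3.1   6.9] w 0.5 g 5.2
turn units 0.007 shift units [-0.148 -0.012  0.001]
[-0.55  1.75 -0.03]
```

Emit:
move_arm:
  steps:
    - [[-0.05, 0, 0], 0, 1]
    - [[0, 0, 0], 0, 1]
    - [[0, 0, 0], 0, 1]
    - [[0, 0, 0], 0, 1]
    - [[0, 0, 0], 0, 1]
    - [[0, 0, 0], 0, 1]

```text
t: 29.67
ee_pos: [506.9, -55.6, 27.9]
orientation: [0.153, -3.13, -0.001]
ft_force: [-12.8, -3.7, 10.7]
width: 0.8
grasp_force: 6.8
```

```bash
python3 - <<'E'
from h import *
t=W([543.5,-52.5,.097],[[-33,0,28]])[0]; go(*t,1.668); print(ctrl.get_obs()["moment"].round(2))
d=cams.get_image("side"); g=d["image"].astype(np.float32).mean(2); F=[543.0,-52.9,.098]
for t in("packer","pin_a"): print(t,[(round(c["p"],2),np.round(c["rect"],1).tolist()) for c in cams.boxes_of("side",t)])
for xy in((85,38),(85,-38)):
    p=proj(d,W(F,np.vstack([ring(*xy,55,11),ring(*xy,93,11)]))); print("pin model",((p.min(0)+p.max(0))/2).round(1),(p.max(0)-p.min(0)).round(1))
L=[[sx*17,sy*5.5,z] for sx in(-1,1) for sy in(-1,1) for z in(71,105)]
p=proj(d,W([543-.5,2.8-.4,.097],L)); print("tab model",((p.min(0)+p.max(0))/2).round(1),(p.max(0)-p.min(0)).round(1))
i=d["image"].astype(int); m=((i[:,:,0]-i[:,:,2])>60)&(i[:,:,0]>1.6*i[:,:,1])&(i[:,:,1]>35); m[:185]=0;m[225:]=0;m[:,:200]=0;m[:,240:]=0
v,u=np.nonzero(m); print("orange",np.percentile(u,[1,50,99]),np.percentile(v,[1,50,99]),len(u))
# rear edge location per y band, half-level crossing scanned from rear
for y0 in range(-44,48,8):
    ys=np.linspace(y0,y0+6,15); X=np.arange(66,84,.5)
    pr=np.array([map_coordinates(g,proj(d,W(F,np.c_[x+0*ys,ys,67+0*ys]))[:,::-1].T,order=1).mean() for x in X]); gr=np.gradient(pr); print(y0+3,"edge",X[gr.argmin()],"drop",gr.min().round(1))
E
```

```text
t 29.67 ee [506.9 -55.6  27.9] phi 1.6685 tilt [-0.008  0.   ] F [-12.8  -3.7  10.7] w 0.8 g 6.8
turn units 0.006 shift units [-0.148 -0.017 -0.004]
[-0.63  2.3   0.  ]
packer [(0.62, [195.5, 192.3, 12.6, 15.8]), (0.51, [218.8, 206.4, 21.1, 21.1]), (0.15, [308.9, 147.8, 33.8, 49.1])]
pin_a [(0.42, [197.3, 195.1, 13.8, 15.0])]
pin model [196.  193.4] [10.5 18.1]
pin model [216.7 179.5] [ 9.4 17.2]
tab model [216.3 204.5] [15.4 19.9]
orange [209.78 216.   225.22] [197. 205. 215.] 179
-41 edge 76.5 drop -0.6
-33 edge 82.0 drop -0.8
-25 edge 75.0 drop -1.1
-17 edge 70.0 drop -0.6
-9 edge 81.5 drop -1.0
-1 edge 80.5 drop -1.7
7 edge 75.0 drop -3.8
15 edge 76.5 drop -4.8
23 edge 75.0 drop -4.1
31 edge 74.5 drop -3.1
39 edge 73.5 drop -1.3
47 edge 75.0 drop -1.1
```

```bash
python3 - <<'E'
from h import *
for n,F in(("side",[543.0,-52.9,.098]),("top",[544.2,-52.0,.098])):
    d=cams.get_image(n); g=d["image"].astype(np.float32).mean(2)
    for x0 in range(-25,50,15):
        xs=np.linspace(x0,x0+12,20); Y=np.arange(-58,-43,1.)
        print(n,x0,[int(map_coordinates(g,proj(d,W(F,np.c_[xs,y+0*xs,67+0*xs]))[:,::-1].T,order=1).mean()) for y in Y])
o=ctrl.get_obs(); print(o["ft_force"],o["moment"])
E
```

```text
side -25 [152, 147, 143, 137, 131, 125, 119, 115, 113, 110, 108, 106, 103, 100, 95]
side -10 [51, 47, 45, 44, 44, 44, 45, 45, 46, 46, 45, 45, 44, 44, 44]
side 5 [43, 43, 43, 43, 42, 42, 41, 41, 42, 42, 43, 43, 44, 44, 45]
side 20 [41, 40, 40, 40, 40, 42, 44, 47, 49, 51, 53, 55, 56, 56, 55]
side 35 [33, 34, 33, 32, 31, 30, 30, 30, 30, 31, 31, 31, 32, 32, 32]
top -25 [73, 77, 80, 82, 83, 83, 81, 79, 76, 72, 70, 68, 67, 70, 75]
top -10 [82, 82, 82, 80, 78, 75, 72, 68, 66, 69, 72, 77, 81, 85, 87]
top 5 [88, 92, 96, 100, 100, 99, 98, 94, 90, 88, 87, 86, 87, 87, 88]
top 20 [85, 86, 86, 87, 87, 86, 85, 85, 85, 86, 87, 87, 86, 86, 85]
top 35 [86, 84, 83, 83, 83, 83, 83, 83, 83, 84, 83, 83, 84, 84, 84]
[-13.15029174  -4.33911212  10.1825839 ] [-0.56586161  2.2768829  -0.00749073]
```

Packer and pins sit where their models project. To be sure the tile is seated on both pins, I press at +20 mm and −20 mm off centre with the same commanded depth and compare the stops, then return to the centre.

Emit:
move_arm:
  steps:
    - [[0.3, 0, -0.03], 0, 1]
    - [[0.1, 0.4, 0], 0, 1]
    - [[0, 0.4, 0], 0, 1]
    - [[-0.2, 0, 0], 0, 1]
    - [[-0.1, 0, 0], 0, 1]
    - [[-0.1, 0, 0], 0, 1]
    - [[0, 0, 0], 0, 1]
    - [[0, 0, 0], 0, 1]

```text
t: 30.58
ee_pos: [505.2, -34.8, 28.4]
orientation: [0.154, -3.129, -0.002]
ft_force: [-12.7, 0.8, 10.4]
width: 0.6
grasp_force: 6.5
```

Emit:
move_arm:
  steps:
    - [[0.3, 0, 0], 0, 1]
    - [[0.1, -0.4, 0], 0, 1]
    - [[0, -0.4, 0], 0, 1]
    - [[0, -0.4, 0], 0, 1]
    - [[0, -0.4, 0], 0, 1]
    - [[-0.2, 0, 0], 0, 1]
    - [[-0.1, 0, 0], 0, 1]
    - [[-0.1, 0, 0], 0, 1]
    - [[0, 0, 0], 0, 1]
    - [[0, 0, 0], 0, 1]

```text
t: 31.42
ee_pos: [509.4, -76.1, 28.4]
orientation: [0.153, -3.13, -0.0]
ft_force: [-12.2, -6.2, 7.5]
width: 0.3
grasp_force: 6.2
```

Emit:
move_arm:
  steps:
    - [[0.3, 0, 0], 0, 1]
    - [[0.1, 0.4, 0], 0, 1]
    - [[0, 0.4, 0], 0, 1]
    - [[-0.2, 0, 0], 0, 1]
    - [[-0.1, 0, 0], 0, 1]
    - [[-0.1, 0, 0], 0, 1]
    - [[0, 0, 0], 0, 1]
    - [[0, 0, 0], 0, 1]
    - [[0, 0, 0], 0, 1]

```text
t: 32.17
ee_pos: [507.1, -54.6, 28.4]
orientation: [0.154, -3.129, -0.002]
ft_force: [-12.8, 0.5, 8.5]
width: 0.4
grasp_force: 6.4
```

```bash
python3 - <<'E'
from h import *
go(506.9,-55.6,28,1.668); o=ctrl.get_obs(); print(o["moment"].round(2),abs(o["qvel"]).max())
E
```

```text
t 32.17 ee [507.1 -54.6  28.4] phi 1.6693 tilt [-0.009  0.001] F [-12.8   0.5   8.5] w 0.4 g 6.4
turn units 0.015 shift units [ 0.01  -0.04   0.017]
[ 0.19  2.22 -0.  ] 0.002924317931319924
```

The two stops differ by 4.2 mm over 41 mm, which is the fixture's own yaw, and the forces are equal. The tile is square on both pins and held at about 13 N, so I hand in.

```bash
python3 -c "
from workcell import ctrl
print(ctrl.close_job())"
```

```text
the job is handed in; nothing more can be done
None
```

I handed the job in at about 32 s, result not reported: both steel pins pressed home, the packer down to the plate in the wide gap, and the tile held square against both pins at about 13 N, with the other things left alone.

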